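Shut and bolt the hatch of the infectious-sample chest

TASK

The hatch of the grey infectious-sample chest stands ajar. Lower it gently until it is shut, slide the spring-loaded bolt on the chest's deck across through the keep on the hatch and, leaning its red handle lightly on the edge of its brass guide, feel for the notch; then turn the handle all the way down into it, so that the bolt stays shot by itself. Do not force the bolt or slam the hatch, leave everything else on the bench and chest where it is, and let go at the end.

Things in the scene. Friction and masses are not known exactly. Their poses are not given: they have to be found in the camera images.
- chest: low grey steel chest, fixed, 340 (its x) x 480 (its y) x 120 mm high; origin at the centre of its underside, z up; its axes are used below. The flat top (the deck) is at z 120 mm. On its left part (chest x -116 to 108, y -30 to 215 mm) lies the hatch; right of that (-y) the bolt, parallel to chest y
- hatch (a joint): angle (rad) of the hatch, an aluminium plate 224 x 245 x 12 mm hinged along its far (+x) edge; hinge line parallel to chest y at chest x 108, z 120 mm. 0 = shut on the deck; grows as it opens upward; starts 0.45 to 0.85. Stiff hinge: it stays where it is left and takes 2 to 6 N of push near its front edge; a finger lip juts 20 mm from it
- hatch_edge (a point): point on the hatch's top face, 30 mm behind its front (-x) edge, 194 mm from the hinge line; bare plate around it, a good place to push down. When shut it is at chest (-86, 112.5, 132) mm
- keep (a point): centre of the opening of the keep, a steel loop on the hatch (opening 22 mm wide, 10 mm long along the bolt, top 49 mm above the deck when shut) that the bolt enters; with the hatch shut it is at chest (-45, -15, 154) mm, on the bolt's axis
- bolt_line (a point): fixed point on the bolt's axis at chest (-45, -145, 154) mm: where the handle's stem stands when the bolt is drawn back. The axis runs along chest +y, 34 mm above the deck. Fixed parts along it (bed, spring housing, brass slotted guide, bearing) reach 24 mm to either side, at most 49 mm above the deck. Guide walls: 6 mm thick, tops 46 mm above the deck
- bolt_tip (a point): end of the bolt, a 14 mm steel rod, on its axis, 111 mm ahead (+y) of the handle's stem; drawn back it is at chest y -34 mm
- knob (a point): centre of the red knob on the bolt's handle: a cylinder 18 mm across and 26 mm long along the stem, centred 45 mm from the bolt's axis on a stem 8 mm thick. It starts upright over the axis (79 mm above the deck); turned down it lies 45 mm to the -x side of the axis and 34 mm above the deck
- bolt_rod (a joint): slide of the bolt along chest +y (m), 0 = drawn back (start). A spring pulls it back with 3 N at 0, 8 N at 60 mm; friction adds 1.5 N. The handle's stem runs in the guide's open-topped slot; on the slot's -x side is one notch. The guide is set by slotted screw holes: the notch's middle lies 31 to 61 mm from the start, the slot ends 14 mm further on
- bolt_handle (a joint): turn of the handle about the bolt's axis (rad): 0 = upright (start, within 0.15), grows towards chest -x; 1.57 = level, bottom of the notch. Turns easily (1.5 N at the knob), stays where left. Away from the notch (11 mm wide, stem 8 mm) the stem stops on the guide's edge at 0.3 to 0.4 rad, 14 mm from the axis. In the notch the spring holds the stem on the notch's near (-y) wall
- jar: small jar with blue cap, 42 mm across, 58 mm high, standing on the deck behind the bolt; origin under its centre; leave alone
- small_rack: white tube rack with coloured tube caps, 54 x 98 x 57 mm, on the deck behind the bolt; origin under its centre; leave alone
- tube_rack: larger white tube rack 120 x 186 x 57 mm on the bench to the left; origin under its centre; leave alone
- reagent: amber bottle 70 mm across, 170 mm high, on the bench to the left; origin under its centre; leave alone
- beaker: glass beaker 66 mm across, 90 mm high, on the bench to the right; origin under its centre; leave alone
- spray: white bottle 60 mm across, 150 mm high, on the bench to the right; origin under its centre; leave alone
- marker: blue marker pen 14 mm thick, 130 mm long, lying along its x on the bench to the left; origin under its centre; leave alone

How it is judged (in metres and radians):
On the way, in this order (a step that is already met when the one before it is completed fails the run):
1. the hatch is shut (value of joint hatch below 0.03 rad), for 0.1 s.
2. with the hatch shut, the bolt has passed through the keep (value of joint hatch below 0.03 rad and y of bolt_tip in the frame of keep above 0.008 m), for 0.1 s.
At the end, for the whole second after the job is handed in: Hatch shut (under 0.03 rad), the bolt's tip at least 8 mm past the middle of the keep, the handle at least 1.35 rad down, in its notch, held there by the spring with the robot off it; the bystanders within 15 mm of where they stood (all of step 2 and value of joint bolt_handle above 1.35 rad and velocity of joint bolt_rod between -0.01 and 0.01 m/s); the robot touches nothing.
It fails at once if a bystander is moved by more than 15 mm or tipped (distance of any of jar, small_rack, tube_rack, reagent, beaker, spray, marker from where it was at the start of the episode above 0.015 m or angle between any of jar, small_rack, tube_rack, reagent, beaker, spray's own z axis and vertical above 0.35 rad).
It fails at once if the hatch is slammed: it closes faster than 2 rad/s (velocity of joint hatch below -2 rad/s).
It fails at once if the handle is forced against the bolt's guide with more than 35 N (contact force between bolt_rod and guide above 35 N).
It also fails if it takes over 67 s, if anything falls off the work surface, if the arm or the gripper's body presses on something with over 40 N, if the wrist force passes 120 N, or if a joint passes its speed limit or range.

ROBOT

A 6-joint arm with a two-finger parallel gripper is mounted at the origin on the work surface. World frame = base frame: x ahead of the robot, y to its left, z up, the work surface at z = 0. Lengths are in m, angles in degrees, forces in N, time in s.
With the tool pointing down it reaches from about 0.2 to 0.875 m from the base axis. Payload 3.4 kg.
Tool frame: the origin (TCP) lies at the very end of the fingers, on their centre line; the grasp point (between the pads) lies 19 mm behind it; z points along the fingers, x is the direction in which the jaws open and shut, and the axes are right-handed (so a half turn about z gives the same grasp; the last joint's range is limited). The gripper opens to 94 mm and grips with 3 to 60 N. Pads are 16 mm wide; open, the fingers measure 119 mm over their backs; the gripper's body (75 mm by 177 mm) begins 78 mm behind the grasp point.
Start: joints at [56.666, 15.808, 86.224, -0, 77.962, -6.933], TCP at [0.256, 0.515, 0.205] pointing down, gripper open.
Joint ranges: [-165.64, 165.64], [-43.16, 119.46], [12.63, 154.43], [-67.54, 247.53], [6.08, 155.33], [-154.97, 154.97]. Speed limits (degrees/s): [147.25, 147.25, 180, 180, 180, 180].

INTERFACE

Orientations are given as a 3x3 rotation matrix whose columns are the frame's x, y, z axes.
In Python, from bench import sensors, vision, job gives the robot as it stands.
- The arm moves only by the tool step_arm, never from a script. Its arguments are lists of equal length, an entry for each row: "offset": the shift along the tool's x, y, z in m, a list of three; "rot": the turn, a rotation vector about the tool's x, y, z in rad, a list of three; "grip": the closure, from -1 (fully open) to 1 (shut), so that 0 is half open. A call has exactly 8 rows; each row is the pose to reach, as a shift and turn from the pose commanded when the call began, along the tool's axes at that moment; what a row does not reach only later rows make up. A row lasts 1/12 s, in which the tool goes at most 41.7 mm and 7.16 degrees, less where a joint would pass 70% of its speed; a pose out of reach is approached as far as the arm can. A call with a gripper value outside its range is refused whole. The fingers move at their own pace and stop on an object; the grip force is fixed at half the most. Time passes only in rows, so rows that repeat a pose let the fingers close, or fill a call up. It gives the time, the measured TCP pose, the force and the opening at its end, in the units of the state.
- sensors.sense(): the state, without advancing time (a new reading comes with each control period).
- vision.read_camera(name): name is "scene" or "top" or "wrist"; returns a dict with "image" (384x512x3 uint8, blue, green, red), "intrinsics" (3x3 intrinsics, pixels), "eye" and "rotation" of the camera in the world; the wrist camera has in their place "tool_from_camera" (4x4, takes a point from camera to tool coordinates, whose origin is the TCP and whose axes are the tool frame's). Camera axes: x right, y down, z forward; pixel columns grow to the right and rows downward; lengths in m; the calibration is good to about 2 mm. A picture is of the moment at which its call begins: read the wrist's pose just before it. There is no depth.
- job.sign_off(): hands the job in, once; it reports no verdict.
The state is a dict: "t": time; "q": joint angles; "joint_vel": joint speeds; "joint_torque": joint torques, N m; "position": TCP position; "eef_rot": TCP orientation; "contact_force": force on the tool from outside, world axes, zero at the start; "moment": the same for the moment, N m; "finger_gap": opening from 0.0 (shut) to 1.0 (fully open).
Only numpy, scipy, OpenCV 4.12 (cv2) and the standard library are available. Lean on these libraries where they do the work, as an engineer would, in place of code of your own. Each camera call takes 0.05 s, during which the arm holds its last target.

## Working session

There is one attempt and no reset: what is moved stays moved. The work goes in short steps, Python scripts to look and compute and a tool call to move; the robot and the scene stay as the last step left them, time stands still between calls to the robot, and variables do not carry over. Pictures are saved under pics/ and viewed, and the job is handed in when it is done.

Besides the shell and the picture viewer there is one more tool, called after "Emit:" as name(argument=value, ...) on one line, values as JSON. step_arm: Moves the arm, as the interface text tells. Its arguments: {"type":"object","properties":{"offset":{"type":"array","items":{"type":"array","items":{"type":"number"}}},"rot":{"type":"array","items":{"type":"array","items":{"type":"number"}}},"grip":{"type":"array","items":{"type":"number"}}},"required":["offset","rot","grip"]}

```bash
ls; mkdir -p pics
python3 - <<'E'
from bench import sensors, vision
import cv2, numpy as np
s=sensors.sense(); print({k:np.round(v,3).tolist() for k,v in s.items()})
for n in ("scene","top","wrist"):
    d=vision.read_camera(n); cv2.imwrite(f"pics/{n}0.png",d["image"])
    for k in d:
        if k!="image": print(n,k,np.round(d[k],4).tolist())
E
```

```text
pics
{'t': 0.0, 'q': [56.667, 15.848, 86.294, 0.0, 77.963, -6.931], 'joint_vel': [0.097, 0.005, 0.115, 0.004, 0.048, -0.002], 'joint_torque': [-0.002, -40.457, -23.723, 0.07, 0.034, -0.0], 'position': [0.255, 0.515, 0.205], 'eef_rot': [[0.445, 0.896, -0.001], [0.896, -0.445, -0.002], [-0.002, -0.0, -1.0]], 'contact_force': [0.769, 0.292, 0.108], 'moment': [-0.054, 0.016, 0.001], 'finger_gap': 1.0}
scene intrinsics [[498.8514, 0.0, 258.6074], [0.0, 498.8514, 202.5178], [0.0, 0.0, 1.0]]
scene eye [1.1976, -1.2094, 1.0869]
scene rotation [[0.8879, 0.2768, -0.3674], [0.4596, -0.4974, 0.7358], [0.0209, -0.8221, -0.5689]]
top intrinsics [[369.0996, 0.0, 255.7329], [0.0, 369.0996, 197.3726], [0.0, 0.0, 1.0]]
top eye [0.4291, 0.0545, 1.2309]
top rotation [[-0.0119, -0.9932, 0.116], [-0.9999, 0.0123, 0.0029], [-0.0043, -0.1159, -0.9932]]
wrist intrinsics [[344.3701, 0.0, 257.4476], [0.0, 344.3701, 192.7584], [0.0, 0.0, 1.0]]
wrist tool_from_camera [[1.0, -0.0003, 0.0005, -0.001], [0.0002, 0.9673, 0.2537, -0.0741], [-0.0006, -0.2537, 0.9673, -0.1795], [0.0, 0.0, 0.0, 1.0]]
```

View pics/scene0.png

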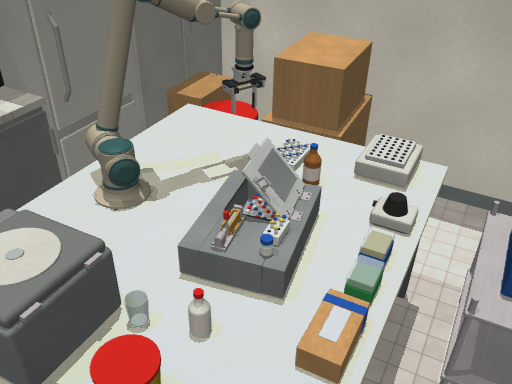

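View pics/top0.png

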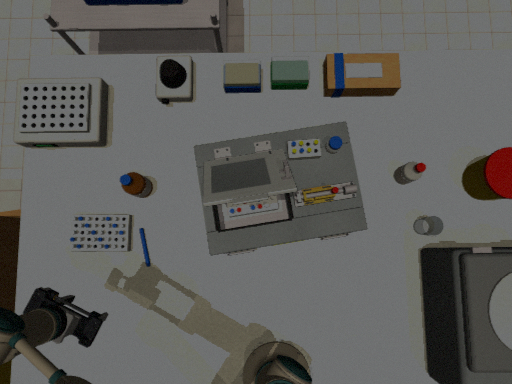

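View pics/wrist0.png

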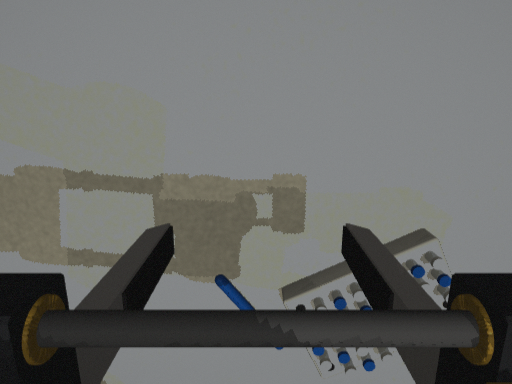

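Scene shows the chest mid-bench. In the top view its deck corners are near (194,145), (347,122), (366,234) and (211,252), with the knob near (334,190). I'll enlarge it to measure.

Run:
```python
import cv2
im=cv2.imread("pics/top0.png")[110:265,185:375]
im=cv2.convertScaleAbs(im,alpha=1.6,beta=10)
cv2.imwrite("pics/topz.png",cv2.resize(im,None,fx=4,fy=4,interpolation=cv2.INTER_CUBIC))
im=cv2.imread("pics/scene0.png")[130:300,170:340]
cv2.imwrite("pics/scenez.png",cv2.resize(im,None,fx=3.5,fy=3.5,interpolation=cv2.INTER_CUBIC))
```

```text
(no output)
```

View pics/topz.png

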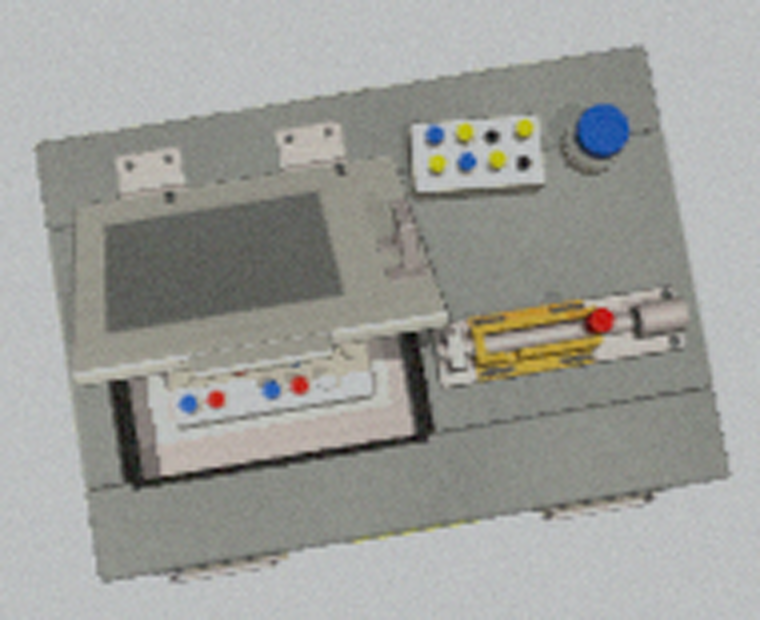

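View pics/scenez.png

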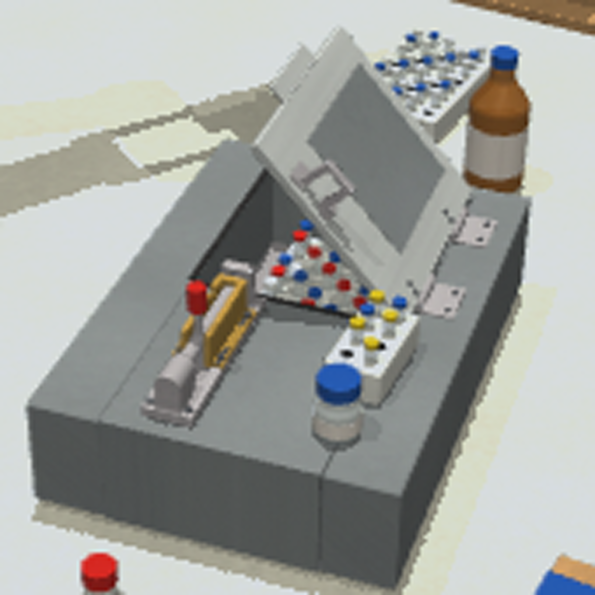

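The chest's deck corners sit at zoom pixels (38,143), (645,47), (730,475) and (103,580). The guide has a small dark mark near (515,355), probably the notch. Next I fit the chest pose, hatch angle and knob.

```bash
cat > h.py <<'E'
import numpy as np, cv2
from bench import sensors, vision
CAL={"scene":(np.array([[498.8514,0,258.6074],[0,498.8514,202.5178],[0,0,1]]),np.array([1.1976,-1.2094,1.0869]),np.array([[0.8879,0.2768,-0.3674],[0.4596,-0.4974,0.7358],[0.0209,-0.8221,-0.5689]])),
"top":(np.array([[369.0996,0,255.7329],[0,369.0996,197.3726],[0,0,1]]),np.array([0.4291,0.0545,1.2309]),np.array([[-0.0119,-0.9932,0.116],[-0.9999,0.0123,0.0029],[-0.0043,-0.1159,-0.9932]]))}
def ray(cam,uv):
    K,e,R=CAL[cam] if isinstance(cam,str) else cam
    d=R@np.linalg.solve(K,np.array([uv[0],uv[1],1.])); return e,d/np.linalg.norm(d)
def onz(cam,uv,z):
    e,d=ray(cam,uv); return e+d*(z-e[2])/d[2]
def proj(cam,p):
    K,e,R=CAL[cam] if isinstance(cam,str) else cam
    c=R.T@(np.asarray(p)-e); q=K@c; return q[:2]/q[2]
def tri(obs):
    A=np.zeros((3,3));b=np.zeros(3)
    for c,uv in obs:
        e,d=ray(c,uv);M=np.eye(3)-np.outer(d,d);A+=M;b+=M@e
    return np.linalg.solve(A,b)
def fit2(Pc,Pw):
    Pc=np.array(Pc)[:,:2];Pw=np.array(Pw)[:,:2];mc=Pc.mean(0);mw=Pw.mean(0)
    H=(Pc-mc).T@(Pw-mw);th=np.arctan2(H[0,1]-H[1,0],H[0,0]+H[1,1])
    R=np.array([[np.cos(th),-np.sin(th)],[np.sin(th),np.cos(th)]]);t=mw-R@mc
    return th,t,np.linalg.norm(Pw-(Pc@R.T+t),axis=1)
def wristcam():
    s=sensors.sense();d=vision.read_camera("wrist")
    T=np.eye(4);T[:3,:3]=s["eef_rot"];T[:3,3]=s["position"]
    W=T@d["tool_from_camera"]
    return d["image"],(np.array(d["intrinsics"]),W[:3,3],W[:3,:3])
E
python3 - <<'E'
from h import *
z=np.array([(38,143),(645,47),(730,475),(103,580)])/4.+[184.6,109.6]
Pw=[onz("top",p,.12) for p in z]
Pc=[(.17,.24),(.17,-.24),(-.17,-.24),(-.17,.24)]
th,t,r=fit2(Pc,Pw);print(np.degrees(th),t,r)
R=np.array([[np.cos(th),-np.sin(th)],[np.sin(th),np.cos(th)]])
# check scene: corners
for c in Pc: print(proj("scene",np.r_[R@c+t,.12]))
# knob
for n in("top","scene"):
    im=cv2.imread(f"pics/{n}0.png");b,g,rr=[im[...,i].astype(int) for i in range(3)]
    m=((rr>110)&(g<60)&(b<60)).astype(np.uint8)
    N,l,st,ce=cv2.connectedComponentsWithStats(m)
    for i in range(1,N):
        if st[i,4]>5: print(n,st[i],ce[i].round(1))
for nm,p in dict(boltline=(-.045,-.145,.154),knob0=(-.045,-.145,.199),keep=(-.045,-.015,.154),edge=(-.086,.1125,.132)).items():
    w=np.r_[R@p[:2]+t,p[2]];print(nm,w,proj("top",w),proj("scene",w))
E
```

```text
8.62483146677596 [ 0.59140888 -0.01467295] [0.00240578 0.00331528 0.00319675 0.00272118]
[322.10720846 185.49570657]
[284.7616723  270.85517471]
[176.71391838 244.55089748]
[233.91176156 168.33831412]
top [487 147  25  50 766] [500.8 171.3]
top [418 163   8   8  40] [421.6 166.9]
top [334 188   4   4  12] [335.8 189.3]
top [258 205   4   2   6] [259.5 205.7]
top [237 208   4   3   8] [238.6 209.1]
scene [202 100  32  14 243] [220.1 105.5]
scene [236 101  22  18 275] [245.5 110. ]
scene [254 196   3   3   9] [255. 197.]
scene [258 201   4   2   6] [259.5 201.5]
scene [262 205   4   3  10] [263.5 206.2]
scene [248 206   3   3   8] [249.1 207.1]
scene [224 210   5  10  46] [226.  214.5]
scene [267 210   3   3   9] [268. 211.]
scene [271 215   3   2   6] [272.  215.5]
scene [194 288   9  11  83] [198.  293.2]
scene [  90  335   71   49 2844] [125.8 360.9]
boltline [ 0.56866252 -0.16478159  0.154     ] [331.32273936 191.76093746] [226.72095595 226.39533214]
knob0 [ 0.56866252 -0.16478159  0.199     ] [334.5012051  189.66965482] [226.49027236 214.53784451]
keep [ 0.54916722 -0.0362517   0.154     ] [287.74318442 198.88741157] [241.47267973 203.71801976]
edge [0.48951048 0.08365795 0.132     ] [247.28302344 220.12682764] [243.14839774 187.12638418]
```

Run:
```python
from h import *
th=np.radians(8.62);t=np.array([.5914,-.0147]);R=np.array([[np.cos(th),-np.sin(th)],[np.sin(th),np.cos(th)]])
W=lambda p:np.r_[R@np.array(p[:2])+t,p[2]]
for a in np.arange(.45,.9,.05):
    f=lambda y,r,h:W((.108-r*np.cos(a)+h*np.sin(a),y,.12+r*np.sin(a)+h*np.cos(a)))
    print(round(a,2),[[(4*(proj("top",f(y,.224,h))-[184.6,109.6])).round().tolist(),(3.5*(proj("scene",f(y,.224,h))-[169.6,129.6])).round().tolist()] for y in(-.03,.215) for h in(0,.012)])
    print('   edge',f(.1125,.194,.012))
```

```text
0.45 [[[454.0, 413.0], [196.0, 201.0]], [[454.0, 404.0], [201.0, 192.0]], [[101.0, 471.0], [285.0, 79.0]], [[98.0, 462.0], [290.0, 71.0]]]
   edge [0.51376562 0.08731649 0.21518868]
0.5 [[[454.0, 404.0], [201.0, 193.0]], [[454.0, 395.0], [207.0, 184.0]], [[98.0, 463.0], [290.0, 71.0]], [[95.0, 454.0], [296.0, 63.0]]]
   edge [0.51867873 0.08806128 0.22353955]
0.55 [[[454.0, 395.0], [207.0, 185.0]], [[454.0, 384.0], [213.0, 176.0]], [[95.0, 454.0], [295.0, 64.0]], [[92.0, 444.0], [301.0, 56.0]]]
   edge [0.52399835 0.0888677  0.23163162]
0.6 [[[454.0, 385.0], [213.0, 177.0]], [[454.0, 373.0], [220.0, 169.0]], [[92.0, 444.0], [301.0, 57.0]], [[89.0, 433.0], [308.0, 49.0]]]
   edge [0.5297112  0.08973372 0.23944467]
0.65 [[[454.0, 374.0], [219.0, 170.0]], [[454.0, 362.0], [227.0, 162.0]], [[89.0, 434.0], [308.0, 50.0]], [[85.0, 422.0], [315.0, 42.0]]]
   edge [0.53580298 0.09065719 0.24695917]
0.7 [[[454.0, 362.0], [227.0, 163.0]], [[453.0, 349.0], [235.0, 156.0]], [[86.0, 422.0], [314.0, 43.0]], [[82.0, 410.0], [322.0, 36.0]]]
   edge [0.54225847 0.0916358  0.25415634]
0.75 [[[453.0, 350.0], [234.0, 157.0]], [[452.0, 336.0], [243.0, 150.0]], [[82.0, 410.0], [322.0, 37.0]], [[78.0, 397.0], [329.0, 30.0]]]
   edge [0.54906154 0.0926671  0.26101819]
0.8 [[[452.0, 336.0], [243.0, 151.0]], [[451.0, 321.0], [252.0, 144.0]], [[79.0, 397.0], [329.0, 31.0]], [[75.0, 383.0], [338.0, 25.0]]]
   edge [0.55619519 0.09374851 0.26752756]
0.85 [[[451.0, 322.0], [251.0, 145.0]], [[450.0, 307.0], [261.0, 139.0]], [[75.0, 384.0], [337.0, 26.0]], [[71.0, 369.0], [346.0, 20.0]]]
   edge [0.56364158 0.09487733 0.2736682 ]
```

```bash
cat >> h.py <<'E'
from scipy.spatial.transform import Rotation as Ro
TH=np.radians(8.62);T0=np.array([.5914,-.0147])
Rc=np.array([[np.cos(TH),-np.sin(TH),0],[np.sin(TH),np.cos(TH),0],[0,0,1]])
def W(p): return Rc@np.asarray(p,float)+np.r_[T0,0]
def C(w): return Rc.T@(np.asarray(w)-np.r_[T0,0])
def toolR(tilt=0):  # jaws along chest y; tilt (deg) leans z toward chest +x
    a=np.radians(tilt);z=np.array([np.sin(a),0,-np.cos(a)]);x=np.array([0,1.,0]);y=np.cross(z,x)
    return Rc@np.c_[x,y,z]
def go(pw,R=None):
    s=sensors.sense();Rn=np.array(s["eef_rot"])
    R=Rn if R is None else R
    off=Rn.T@(np.asarray(pw)-np.array(s["position"]));rv=Ro.from_matrix(Rn.T@R).as_rotvec()
    print("t",s["t"],"tcp chest mm",(C(s["position"])*1e3).round(1),"off",off.round(4),"rot",rv.round(4),"gap",s["finger_gap"],"Fchest",(Rc.T@np.array(s["contact_force"])).round(2))
E
python3 -c "
from h import *
go([.561,.0945,.4],toolR())"
```

```text
t 0.15 tcp chest mm [-252.8  573.8  204.8] off [-0.2408  0.4605 -0.1949] rot [-5.000e-04  1.200e-03 -6.113e-01] gap 1.0025679642665017 Fchest [ 0.39 -0.54 -0.02]
```

Emit:
step_arm(offset=[[-0.24, 0.46, -0.195], [-0.24, 0.46, -0.195], [-0.24, 0.46, -0.195], [-0.24, 0.46, -0.195], [-0.24, 0.46, -0.195], [-0.24, 0.46, -0.195], [-0.24, 0.46, -0.195], [-0.24, 0.46, -0.195]], rot=[[0, 0, -0.611], [0, 0, -0.611], [0, 0, -0.611], [0, 0, -0.611], [0, 0, -0.611], [0, 0, -0.611], [0, 0, -0.611], [0, 0, -0.611]], grip=[1, 1, 1, 1, 1, 1, 1, 1])

```text
t: 0.82
position: [0.4326, 0.2715, 0.3186]
eef_rot: [[-0.15, 0.989, -0.0], [0.989, 0.15, 0.0], [0.0, -0.0, -1.0]]
contact_force: [0.4, 0.1, -0.3]
finger_gap: 0.469
```

```bash
python3 -c "
from h import *
go([.561,.0945,.4],toolR())"
```

```text
t 0.8167 tcp chest mm [-114.2  306.7  318.6] off [-0.1942  0.1004 -0.0814] rot [-0.0001 -0.0001  0.0002] gap 0.4693595012545043 Fchest [ 0.46  0.07 -0.25]
```

Emit:
step_arm(offset=[[-0.194, 0.1, -0.08], [-0.194, 0.1, -0.08], [-0.194, 0.1, -0.08], [-0.194, 0.1, -0.08], [-0.194, 0.1, -0.08], [-0.194, 0.1, -0.08], [-0.194, 0.1, -0.08], [-0.194, 0.1, -0.08]], rot=[[0, 0, 0], [0, 0, 0], [0, 0, 0], [0, 0, 0], [0, 0, 0], [0, 0, 0], [0, 0, 0], [0, 0, 0]], grip=[1, 1, 1, 1, 1, 1, 1, 1])

```text
t: 1.48
position: [0.5606, 0.0954, 0.3974]
eef_rot: [[-0.147, 0.989, -0.001], [0.989, 0.147, 0.001], [0.001, -0.001, -1.0]]
contact_force: [0.1, 0.4, 0.1]
finger_gap: 0.004
```

```bash
python3 -c "
from h import *
im,c=wristcam();cv2.imwrite('pics/w1.png',im)
go(W((.108-.194*np.cos(.83)+.012*np.sin(.83)-.0,.1125,.12+.194*np.sin(.83)+.012*np.cos(.83))),toolR())
for a in(.75,.8,.85,.9):
  print(a,[proj(c,W((.108-.224*np.cos(a)+.012*np.sin(a),y,.12+.224*np.sin(a)+.012*np.cos(a)))).round() for y in(-.03,.215)])
"
```

```text
t 1.5333 tcp chest mm [-14.8 114.6 397.3] off [-0.0022  0.0009  0.126 ] rot [-0.0016 -0.0011 -0.0009] gap 0.005380372613854174 Fchest [ 0.65 -0.78  0.26]
0.75 [array([ 91., 152.]), array([376., 151.])]
0.8 [array([ 88., 163.]), array([378., 162.])]
0.85 [array([ 85., 175.]), array([380., 174.])]
0.9 [array([ 82., 187.]), array([382., 186.])]
```

View pics/w1.png

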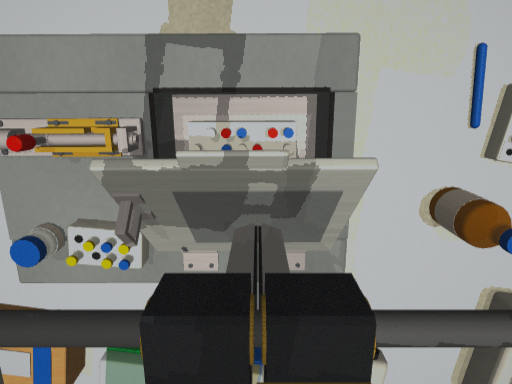

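The hatch's front edge spans (92,160)–(377,160), which gives about 0.82 rad. The knob is at (22,143) and the closed fingers are over the plate. Next I compute the closing arc.

```bash
cat >> h.py <<'E'
def arc(angs,dx=.008,dz=0,y=.1125):
    s=sensors.sense();Rn=np.array(s["eef_rot"]);p=np.array(s["position"])
    for a in angs:
        q=W((.108-.194*np.cos(a)+.012*np.sin(a)+dx,y,.12+.194*np.sin(a)+.012*np.cos(a)+dz))
        print(a,(Rn.T@(q-p)).round(4))
E
python3 -c "
from h import *
arc([.95,.88,.82,.77,.72,.67,.62,.57])"
```

```text
0.95 [-0.0022  0.0278  0.1124]
0.88 [-0.0022  0.0166  0.1201]
0.82 [-0.0022  0.0074  0.1272]
0.77 [-0.0022  0.      0.1336]
0.72 [-0.0023 -0.007   0.1403]
0.67 [-0.0023 -0.0136  0.1474]
0.62 [-0.0023 -0.0199  0.1548]
0.57 [-0.0023 -0.0258  0.1625]
```

Emit:
step_arm(offset=[[0, 0.015, 0.04], [0, 0.018, 0.078], [0, 0.017, 0.112], [0, 0.0166, 0.12], [0, 0.0074, 0.127], [0, 0, 0.1336], [0, -0.007, 0.1403], [0, -0.0136, 0.1474]], rot=[[0, 0, 0], [0, 0, 0], [0, 0, 0], [0, 0, 0], [0, 0, 0], [0, 0, 0], [0, 0, 0], [0, 0, 0]], grip=[1, 1, 1, 1, 1, 1, 1, 1])

```text
t: 2.2
position: [0.5492, 0.0962, 0.2529]
eef_rot: [[-0.151, 0.988, 0.009], [0.988, 0.151, 0.002], [0.001, 0.009, -1.0]]
contact_force: [5.2, 1.2, 2.1]
finger_gap: 0.003
```

```bash
python3 -c "
from h import *
im,c=wristcam();cv2.imwrite('pics/w2.png',im)
arc([.67,.62,.57,.51,.45,.39,.33,.27,.21])
go([.5,.1,.2])
"
```

```text
0.67 [-0.0035 -0.0006  0.0016]
0.62 [-0.0035 -0.0069  0.009 ]
0.57 [-0.0035 -0.0129  0.0167]
0.51 [-0.0035 -0.0195  0.0263]
0.45 [-0.0035 -0.0256  0.0362]
0.39 [-0.0035 -0.031   0.0466]
0.33 [-0.0035 -0.0358  0.0572]
0.27 [-0.0035 -0.04    0.0681]
0.21 [-0.0035 -0.0435  0.0792]
t 2.25 tcp chest mm [-28.  116.  251.5] off [ 0.0111 -0.0453  0.0514] rot [0. 0. 0.] gap 0.005921926261122524 Fchest [1.61 0.28 0.49]
```

View pics/w2.png

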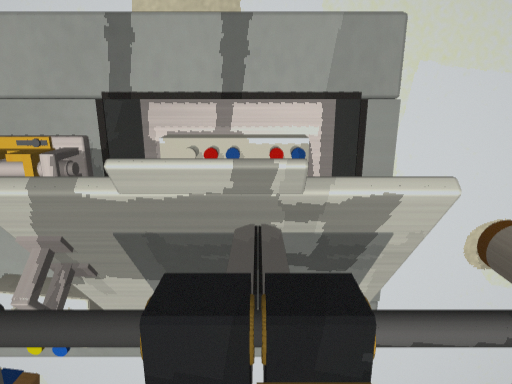

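The hatch has followed the fingers, at about 5 N; its front edge is now at row 185. I continue along the arc.

Emit:
step_arm(offset=[[0, -0.007, 0.009], [0, -0.013, 0.0167], [0, -0.0195, 0.0263], [0, -0.0256, 0.0362], [0, -0.031, 0.0466], [0, -0.0358, 0.0572], [0, -0.04, 0.0681], [0, -0.0435, 0.0792]], rot=[[0, 0, 0], [0, 0, 0], [0, 0, 0], [0, 0, 0], [0, 0, 0], [0, 0, 0], [0, 0, 0], [0, 0, 0]], grip=[1, 1, 1, 1, 1, 1, 1, 1])

```text
t: 2.92
position: [0.5039, 0.0892, 0.1733]
eef_rot: [[-0.151, 0.989, 0.003], [0.989, 0.151, 0.001], [0.001, 0.003, -1.0]]
contact_force: [-0.7, 1.9, 3.4]
finger_gap: 0.005
```

```bash
python3 -c "
from h import *
arc([.21,.17,.13,.09,.06,.03,0,-.01])
go([.5,.1,.2])
"
```

```text
0.21 [-0.0033 -0.0003  0.0011]
0.17 [-0.0033 -0.0023  0.0086]
0.13 [-0.0033 -0.0039  0.0162]
0.09 [-0.0033 -0.0053  0.0239]
0.06 [-0.0033 -0.0061  0.0296]
0.03 [-0.0033 -0.0067  0.0354]
0 [-0.0033 -0.0072  0.0412]
-0.01 [-0.0033 -0.0073  0.0432]
t 2.9167 tcp chest mm [-70.9 115.8 173.3] off [ 0.0113 -0.0021 -0.0267] rot [0. 0. 0.] gap 0.004657532783648625 Fchest [-0.38  1.94  3.43]
```

Emit:
step_arm(offset=[[0, -0.002, 0.0076], [0, -0.0035, 0.0155], [0, -0.0048, 0.023], [0, -0.006, 0.029], [0, -0.0065, 0.0345], [0, -0.007, 0.039], [0, -0.007, 0.0415], [0, -0.007, 0.043]], rot=[[0, 0, 0], [0, 0, 0], [0, 0, 0], [0, 0, 0], [0, 0, 0], [0, 0, 0], [0, 0, 0], [0, 0, 0]], grip=[1, 1, 1, 1, 1, 1, 1, 1])

```text
t: 3.58
position: [0.497, 0.0868, 0.1318]
eef_rot: [[-0.15, 0.989, 0.002], [0.989, 0.15, 0.0], [0.0, 0.002, -1.0]]
contact_force: [-8.7, 2.5, 35.4]
finger_gap: 0.005
```

```bash
python3 -c "
from h import *
im,c=wristcam();cv2.imwrite('pics/w3.png',im)
print([proj(c,W((-.116,y,.132))).round() for y in(-.03,.215)])
go([.5,.1,.2])
"
```

```text
[array([-14., 174.]), array([448., 174.])]
t 3.6333 tcp chest mm [-78.2 114.6 131.9] off [ 0.0126  0.0051 -0.068 ] rot [0. 0. 0.] gap 0.010068282486594677 Fchest [-6.41  2.74 24.09]
```

View pics/w3.png

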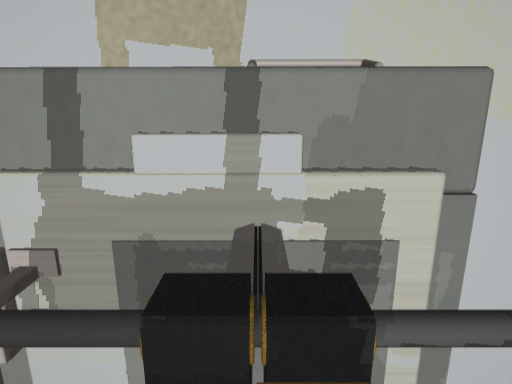

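The hatch is shut: its front edge is at row 172, against 174 predicted, and it is held with about 24 N. The arm is stiff, roughly 15 N/mm. I lift off and take a view over the bolt guide.

```bash
python3 -c "
from h import *
go(W((-.004,-.11,.25)),toolR())
"
```

```text
t 3.6333 tcp chest mm [-78.2 114.6 131.9] off [-0.2245  0.0744 -0.1179] rot [ 0.0019 -0.0001 -0.0002] gap 0.010068282486594677 Fchest [-6.41  2.74 24.09]
```

Emit:
step_arm(offset=[[0, 0, -0.015], [-0.01, 0.01, -0.05], [-0.224, 0.074, -0.119], [-0.224, 0.074, -0.119], [-0.224, 0.074, -0.119], [-0.224, 0.074, -0.119], [-0.224, 0.074, -0.119], [-0.224, 0.074, -0.119]], rot=[[0, 0, 0], [0, 0, 0], [0, 0, 0], [0, 0, 0], [0, 0, 0], [0, 0, 0], [0, 0, 0], [0, 0, 0]], grip=[1, 1, 1, 1, 1, 1, 1, 1])

```text
t: 4.3
position: [0.6047, -0.1286, 0.2476]
eef_rot: [[-0.147, 0.989, 0.001], [0.989, 0.147, -0.003], [-0.003, 0.0, -1.0]]
contact_force: [-0.1, -0.1, 0.2]
finger_gap: 0.005
```

Emit:
step_arm(offset=[[-0.014, 0, 0.001], [-0.014, 0, 0.001], [-0.014, 0, 0.001], [-0.014, 0, 0.001], [-0.014, 0, 0.001], [-0.014, 0, 0.001], [-0.014, 0, 0.001], [-0.014, 0, 0.001]], rot=[[0, 0, 0], [0, 0, 0], [0, 0, 0], [0, 0, 0], [0, 0, 0], [0, 0, 0], [0, 0, 0], [0, 0, 0]], grip=[1, 1, 1, 1, 1, 1, 1, 1])

```text
t: 4.97
position: [0.6052, -0.1366, 0.2466]
eef_rot: [[-0.151, 0.989, 0.0], [0.989, 0.151, 0.0], [0.0, 0.0, -1.0]]
contact_force: [-0.1, -0.7, 0.2]
finger_gap: 0.009
```

```bash
python3 -c "
from h import *
im,c=wristcam();cv2.imwrite('pics/w4.png',im)
import pickle;pickle.dump((im,c),open('w4.pkl','wb'))
print(proj(c,W((-.045,-.145,.199))),proj(c,W((-.045,-.145,.154))),proj(c,W((-.045,-.084,.154))))
go([.5,.1,.2])
cv2.imwrite('pics/w4z.png',cv2.resize(im[80:260,130:390],None,fx=3,fy=3,interpolation=cv2.INTER_CUBIC))
"
```

```text
[224.37793266 155.65560737] [229.59713344 147.08699188] [306.87822055 147.13209159]
t 5.0167 tcp chest mm [  -4.6 -122.8  246.6] off [ 0.25   -0.0684  0.0465] rot [0. 0. 0.] gap 0.005436824400155627 Fchest [ 0.91 -0.22  0.14]
```

View pics/w4.png

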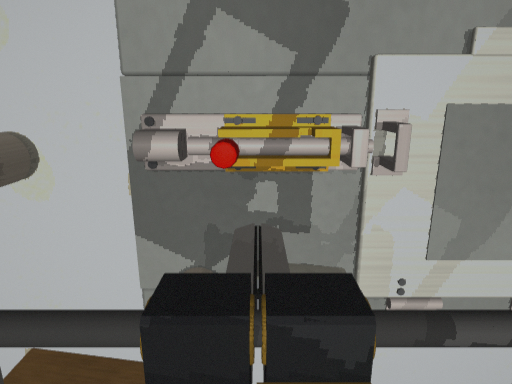

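View pics/w4z.png

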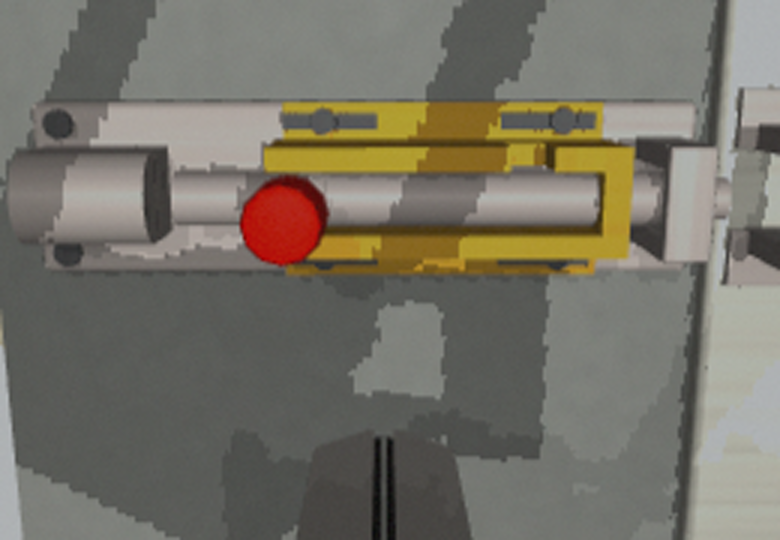

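The shut hatch and the drawn bolt are clear. The notch is the gap in the upper (-x) wall at zoom columns ~506–555, row ~155, and the slot's end is at ~600. The knob is at (285,222).

```bash
python3 -c "
from h import *
import pickle
im,c=pickle.load(open('w4.pkl','rb'))
u=lambda x,y:((x+.5)/3-.5+130,(y+.5)/3-.5+80)
P=lambda x,y,z:(C(onz(c,u(x,y),z))*1e3).round(1)
for r in(145,155,165):
  row=int(r/3+80); print(row,im[row,285:330].tolist()[::1] if r==155 else '')
print('notch',P(506,150,.166),P(555,150,.166),'slot end',P(600,200,.166),'wall',P(400,145,.166),P(400,170,.166),'lower',P(400,235,.166),P(400,258,.166))
print('knobtop',P(285,222,.212),'start guide',P(264,157,.166), 'hatch edge',P(724,50,.132),'keep l/r')
"
```

```text
128 
131 [[34, 103, 137], [32, 104, 136], [28, 104, 136], [35, 103, 136], [31, 104, 136], [29, 102, 135], [34, 104, 137], [30, 102, 136], [31, 102, 136], [32, 103, 137], [31, 101, 135], [33, 103, 136], [30, 101, 135], [34, 105, 138], [48, 157, 176], [44, 155, 175], [48, 157, 176], [48, 155, 175], [47, 155, 176], [45, 153, 174], [49, 156, 176], [48, 157, 177], [47, 154, 175], [34, 101, 133], [32, 100, 131], [31, 99, 132], [31, 86, 114], [21, 48, 62], [17, 48, 62], [23, 55, 70], [40, 127, 149], [49, 151, 176], [47, 152, 178], [46, 150, 177], [44, 149, 177], [44, 150, 177], [44, 150, 176], [46, 152, 176], [47, 155, 176], [47, 154, 176], [44, 153, 175], [48, 153, 176], [46, 154, 177], [46, 154, 175], [46, 154, 176]]
135 
notch [-59.5 -92.6 166. ] [-59.5 -80.4 166. ] slot end [-47.1 -68.6 166. ] wall [ -60.7 -118.9  166. ] [ -54.6 -118.9  166. ] lower [ -38.2 -118.8  166. ] [ -32.3 -118.8  166. ]
knobtop [ -48.2 -143.6  212. ] start guide [ -57.8 -152.7  166. ] hatch edge [-84.  -29.6 132. ] keep l/r
```

```bash
python3 -c "
import cv2
im=cv2.imread('pics/w4.png')[115:175,265:350]
im=cv2.convertScaleAbs(im,alpha=1.3)
cv2.imwrite('pics/w4y.png',cv2.resize(im,None,fx=9,fy=9,interpolation=cv2.INTER_NEAREST))
"
```

```text
(no output)
```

View pics/w4y.png

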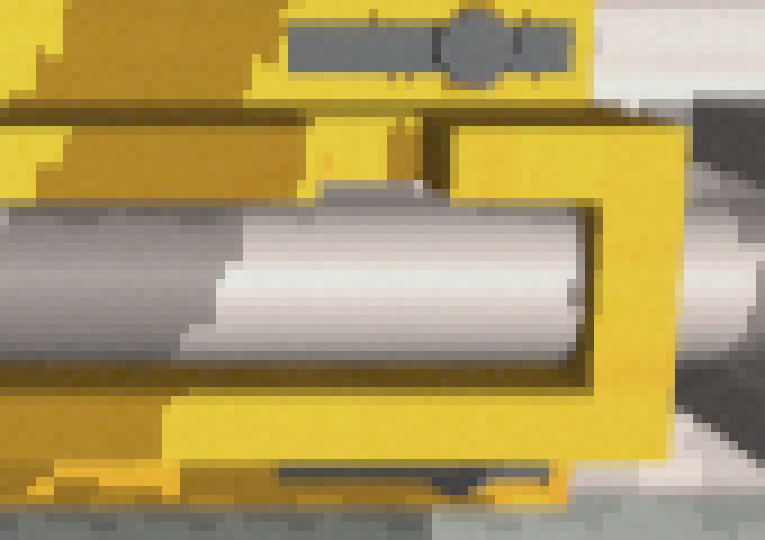

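The enlargement confirms it: the notch runs from px column ~299 to 315, and the slot's end is at column 331.7. Both put the notch middle near chest y -86.5, so the bolt's travel to it is about 57.5 mm. Now I grasp the knob.

```bash
python3 -c "
from h import *
K=tri([('top',(335.8,189.3)),('scene',(226,214.5))]);print('knob tri',(C(K)*1e3).round(1))
import pickle
im,c=pickle.load(open('w4.pkl','rb'))
b,g,r=[im[...,i].astype(int) for i in range(3)]
m=((r>110)&(g<60)&(b<60)).astype(np.uint8)
N,l,st,ce=cv2.connectedComponentsWithStats(m);i=1+np.argmax(st[1:,4]);print(st[i],ce[i],(C(onz(c,ce[i],.208))*1e3).round(1))
go(W((-.047,-.1442,.186)),toolR())
"
```

```text
knob tri [ -44.9 -148.3  201.4]
[210 142  27  27 553] [222.97287523 154.71428571] [ -47. -145.  208.]
t 5.0167 tcp chest mm [  -4.6 -122.8  246.6] off [-0.0213 -0.0425  0.0606] rot [0.0002 0.     0.0007] gap 0.005436824400155627 Fchest [ 0.91 -0.22  0.14]
```

Emit:
step_arm(offset=[[-0.022, -0.0425, 0], [-0.022, -0.0425, 0.01], [-0.022, -0.0425, 0.02], [-0.022, -0.0425, 0.02], [-0.022, -0.0425, 0.02], [-0.022, -0.0425, 0.02], [-0.022, -0.0425, 0.02], [-0.022, -0.0425, 0.02]], rot=[[0, 0, 0], [0, 0, 0], [0, 0, 0], [0, 0, 0], [0, 0, 0], [0, 0, 0], [0, 0, 0], [0, 0, 0]], grip=[0, 0, 0, 0, 0, 0, 0, 0])

```text
t: 5.68
position: [0.5674, -0.1654, 0.2267]
eef_rot: [[-0.15, 0.989, 0.001], [0.989, 0.15, -0.0], [-0.0, 0.001, -1.0]]
contact_force: [-0.7, -0.3, -1.2]
finger_gap: 0.493
```

```bash
python3 -c "
from h import *
im,c=wristcam();cv2.imwrite('pics/w5.png',im)
b,g,r=[im[...,i].astype(int) for i in range(3)]
m=((r>110)&(g<60)&(b<60)).astype(np.uint8)
N,l,st,ce=cv2.connectedComponentsWithStats(m);i=1+np.argmax(st[1:,4]);print(st[i],ce[i],(C(onz(c,ce[i],.208))*1e3).round(1))
go(W((-.047,-.1445,.186)),toolR())
"
```

```text
[246 216  28  26 540] [259.35925926 228.22222222] [ -46.4 -144.7  208. ]
t 5.7333 tcp chest mm [ -46.4 -145.4  226.6] off [ 0.0009 -0.0006  0.0406] rot [0.0007 0.0002 0.0004] gap 0.5015481092242444 Fchest [ 0.43  0.66 -0.57]
```

View pics/w5.png

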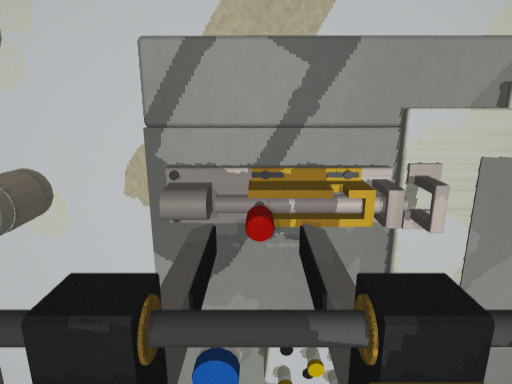

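The knob at (259,228) sits midway between the open fingers at columns 215 and 300. I descend and close.

Emit:
step_arm(offset=[[0.0005, -0.0005, 0.015], [0.0005, -0.0005, 0.03], [0.0005, -0.0005, 0.04], [0.0005, -0.0005, 0.04], [0.0005, -0.0005, 0.04], [0.0005, -0.0005, 0.04], [0.0005, -0.0005, 0.04], [0.0005, -0.0005, 0.04]], rot=[[0, 0, 0], [0, 0, 0], [0, 0, 0], [0, 0, 0], [0, 0, 0], [0, 0, 0], [0, 0, 0], [0, 0, 0]], grip=[0, 0, 0, 0.6, 0.7, 0.8, 0.9, 1])

```text
t: 6.4
position: [0.5665, -0.1644, 0.1873]
eef_rot: [[-0.149, 0.989, 0.001], [0.989, 0.149, 0.002], [0.002, 0.002, -1.0]]
contact_force: [-0.0, 3.0, 2.5]
finger_gap: 0.187
```

```bash
python3 -c "
from h import *
go(W((-.047,-.1445,.186)),toolR())
"
```

```text
t 6.4 tcp chest mm [ -47.  -144.3  187.3] off [-0.0002  0.      0.0013] rot [ 0.0016 -0.0015 -0.0005] gap 0.18739529944104732 Fchest [0.43 2.95 2.47]
```

Emit:
step_arm(offset=[[0.004, 0, 0], [0.01, 0, 0], [0.017, 0, 0], [0.025, 0, 0], [0.033, 0, 0], [0.041, 0, 0], [0.048, 0, 0], [0.052, 0, 0]], rot=[[0, 0, 0], [0, 0, 0], [0, 0, 0], [0, 0, 0], [0, 0, 0], [0, 0, 0], [0, 0, 0], [0, 0, 0]], grip=[1, 1, 1, 1, 1, 1, 1, 1])

```text
t: 7.07
position: [0.5593, -0.1171, 0.1873]
eef_rot: [[-0.15, 0.989, 0.003], [0.989, 0.15, -0.008], [-0.008, 0.002, -1.0]]
contact_force: [1.7, -9.1, -0.8]
finger_gap: 0.181
```

```bash
python3 -c "
from h import *
im,c=wristcam();cv2.imwrite('pics/w6.png',im)
import pickle;pickle.dump((im,c),open('w6.pkl','wb'))
go(W((-.047,-.0868,.187)),toolR())
"
```

```text
t 7.1167 tcp chest mm [-47.  -95.8 187.3] off [0.009  0.0001 0.0003] rot [0.0019 0.0074 0.0004] gap 0.18382952736863456 Fchest [-0.36 -5.89 -0.66]
```

View pics/w6.png

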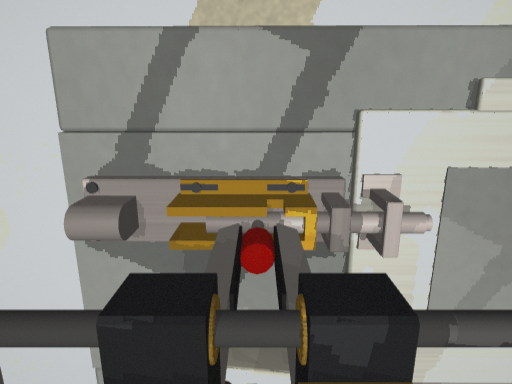

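The bolt is now through the keep, with its tip at (430,222). The stem shows at (258,225) and the notch at columns ~268–284. I measure the remaining gap.

```bash
python3 -c "
import cv2
im=cv2.imread('pics/w6.png')[185:255,225:325]
im=cv2.convertScaleAbs(im,alpha=1.3)
cv2.imwrite('pics/w6y.png',cv2.resize(im,None,fx=8,fy=8,interpolation=cv2.INTER_NEAREST))
"
```

```text
(no output)
```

View pics/w6y.png

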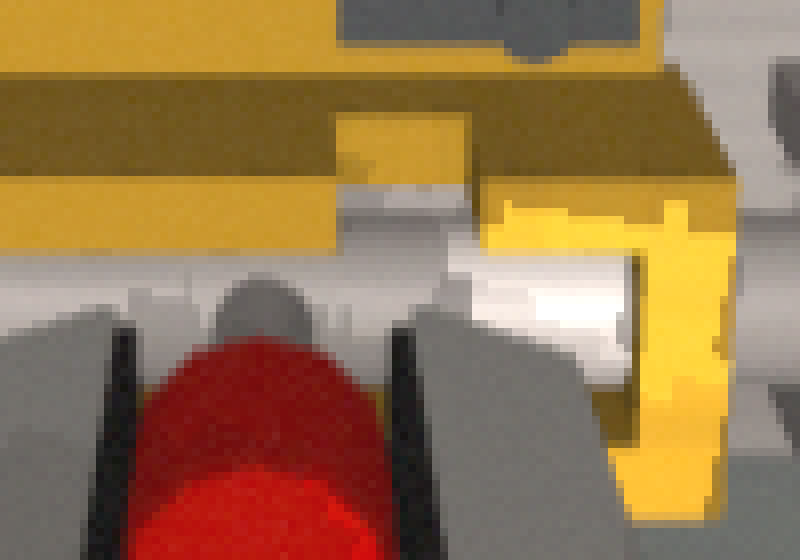

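```bash
python3 -c "
from h import *
import pickle
im,c=pickle.load(open('w6.pkl','rb'))
P=lambda u,v,z:(C(onz(c,(u,v),z))*1e3).round(1)
print('notch L,R',P(267.0-.5,212,.166),P(284.9-.5,212,.166),'slot end',P(225+638/8-.5,220,.166),'stem',P(225+264/8-.5,222,.17),P(225+264/8-.5,222,.164))
go(W((-.047,-.0868,.187)),toolR())
"
```

```text
notch L,R [-56.7 -91.5 166. ] [-56.7 -80.6 166. ] slot end [-51.6 -68.3 166. ] stem [-51.7 -97.  170. ] [-49.5 -97.  164. ]
t 7.1167 tcp chest mm [-47.  -95.8 187.3] off [0.009  0.0001 0.0003] rot [0.0019 0.0074 0.0004] gap 0.18382952736863456 Fchest [-0.36 -5.89 -0.66]
```

Emit:
step_arm(offset=[[0.002, 0, 0], [0.004, 0, 0], [0.006, 0, 0], [0.008, 0, 0], [0.0095, 0, 0], [0.0105, 0, 0], [0.0105, 0, 0], [0.0105, 0, 0]], rot=[[0, 0, 0], [0, 0, 0], [0, 0, 0], [0, 0, 0], [0, 0, 0], [0, 0, 0], [0, 0, 0], [0, 0, 0]], grip=[1, 1, 1, 1, 1, 1, 1, 1])

```text
t: 7.78
position: [0.5579, -0.1075, 0.1873]
eef_rot: [[-0.15, 0.989, 0.003], [0.989, 0.15, -0.008], [-0.009, 0.002, -1.0]]
contact_force: [0.7, -7.7, -0.4]
finger_gap: 0.187
```

```bash
python3 -c "
from h import *
im,c=wristcam();cv2.imwrite('pics/w7.png',im)
import pickle;pickle.dump((im,c),open('w7.pkl','wb'))
go(W((-.047,-.0868,.187)),toolR())
im=cv2.convertScaleAbs(im[185:255,225:325],alpha=1.3)
cv2.imwrite('pics/w7y.png',cv2.resize(im,None,fx=8,fy=8,interpolation=cv2.INTER_NEAREST))
"
```

```text
t 7.8333 tcp chest mm [-47.  -86.8 187.3] off [-0.      0.      0.0003] rot [ 0.0017  0.0087 -0.0001] gap 0.1865978390900279 Fchest [-0.75 -9.08  0.  ]
```

View pics/w7y.png

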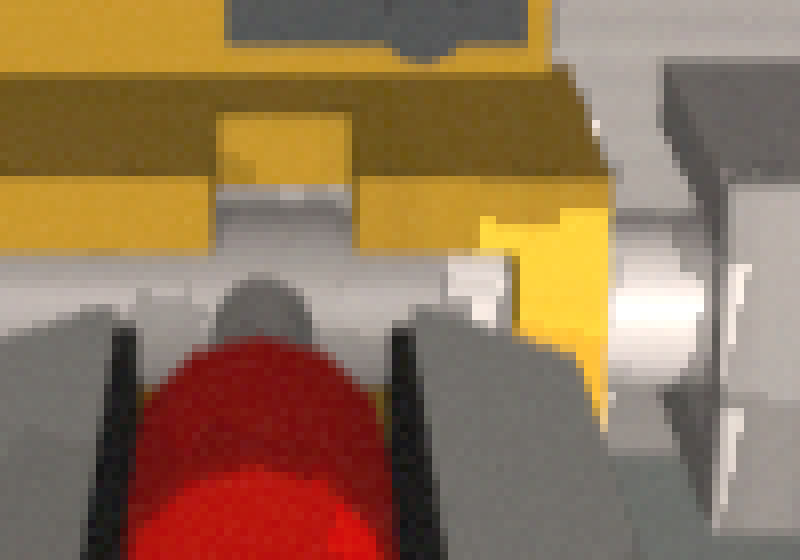

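Stem and notch are both visible: stem centre at zoom column 264, notch 213–357 with its middle at 285. That leaves about 1.6 mm to go. I make that shift, then tilt about the bolt axis, staying short of the guide's edge.

Emit:
step_arm(offset=[[0.001, 0, 0], [0.002, 0, 0], [0.002, -0.0017, 0.0001], [0.002, -0.0033, 0.0003], [0.002, -0.005, 0.0005], [0.002, -0.0066, 0.0009], [0.002, -0.0082, 0.0013], [0.002, -0.0082, 0.0013]], rot=[[0, 0, 0], [0, 0, 0], [-0.05, 0, 0], [-0.1, 0, 0], [-0.15, 0, 0], [-0.2, 0, 0], [-0.25, 0, 0], [-0.25, 0, 0]], grip=[1, 1, 1, 1, 1, 1, 1, 1])

```text
t: 8.5
position: [0.5487, -0.1062, 0.1858]
eef_rot: [[-0.148, 0.957, 0.251], [0.989, 0.145, 0.03], [-0.008, 0.252, -0.968]]
contact_force: [3.4, -7.9, -6.4]
finger_gap: 0.184
```

```bash
python3 -c "
from h import *
im,c=wristcam();cv2.imwrite('pics/w8.png',im)
import pickle;pickle.dump((im,c),open('w8.pkl','wb'))
go(W((-.047,-.085,.187)),toolR())
im=cv2.convertScaleAbs(im[170:250,215:315],alpha=1.3)
cv2.imwrite('pics/w8y.png',cv2.resize(im,None,fx=7,fy=7,interpolation=cv2.INTER_NEAREST))
"
```

```text
t 8.55 tcp chest mm [-55.7 -84.1 185.8] off [-0.0009  0.0087  0.001 ] rot [ 0.2535  0.0075 -0.0013] gap 0.18438454974024435 Fchest [ 1.28 -7.87 -2.86]
```

View pics/w8y.png

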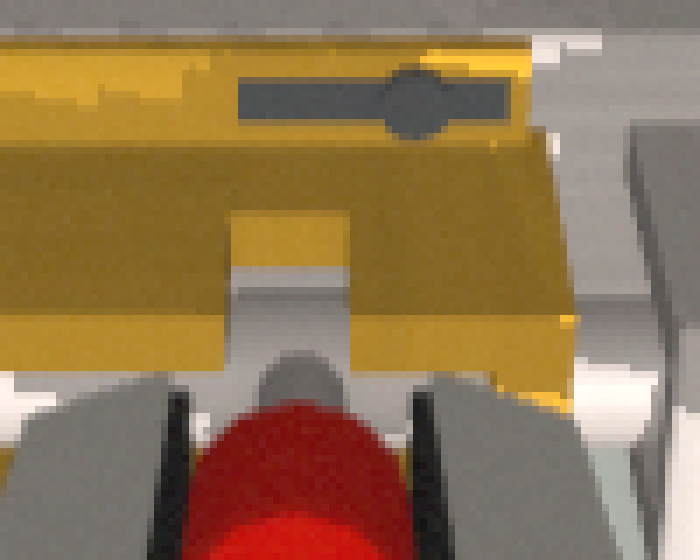

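Stem 258–343 against notch 227–352: about 1 mm too far in +y, though still inside the gap. I correct by -0.9 mm and lean a little further, watching the force.

Emit:
step_arm(offset=[[-0.0005, 0, 0], [-0.0009, 0, 0.0002], [-0.0009, 0, 0.0002], [-0.0009, -0.001, 0.0002], [-0.0009, -0.002, 0.0003], [-0.0009, -0.003, 0.0004], [-0.0009, -0.004, 0.0005], [-0.0009, -0.004, 0.0005]], rot=[[0, 0, 0], [0, 0, 0], [0, 0, 0], [-0.03, 0, 0], [-0.06, 0, 0], [-0.09, 0, 0], [-0.12, 0, 0], [-0.12, 0, 0]], grip=[1, 1, 1, 1, 1, 1, 1, 1])

```text
t: 9.22
position: [0.5453, -0.1072, 0.1843]
eef_rot: [[-0.147, 0.92, 0.362], [0.989, 0.14, 0.048], [-0.007, 0.365, -0.931]]
contact_force: [2.5, -6.4, -4.2]
finger_gap: 0.185
```

```bash
python3 -c "
from h import *
im,c=wristcam();cv2.imwrite('pics/w9.png',im)
go(W((-.047,-.085,.187)),toolR())
im=cv2.convertScaleAbs(im[150:250,215:315],alpha=1.3)
cv2.imwrite('pics/w9y.png',cv2.resize(im,None,fx=6,fy=6,interpolation=cv2.INTER_NEAREST))
"
```

```text
t 9.2667 tcp chest mm [-59.3 -84.5 184.3] off [-0.0005  0.0124  0.002 ] rot [ 0.3726  0.0066 -0.0011] gap 0.18431903612378175 Fchest [ 1.02 -7.38 -1.88]
```

View pics/w9y.png

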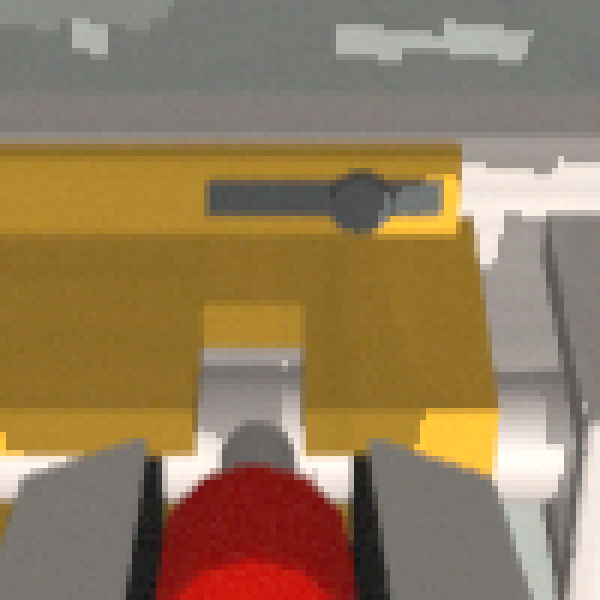

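Force is flat and the stem (220–296) is inside the notch's mouth (198–304). I keep turning.

Emit:
step_arm(offset=[[-0.0005, -0.0013, 0.0001], [-0.0005, -0.0026, 0.0003], [-0.0005, -0.004, 0.0004], [-0.0005, -0.0053, 0.0007], [-0.0005, -0.0066, 0.0009], [-0.0005, -0.0082, 0.0014], [-0.0005, -0.0098, 0.0019], [-0.0005, -0.0098, 0.0019]], rot=[[-0.04, 0, 0], [-0.08, 0, 0], [-0.12, 0, 0], [-0.16, 0, 0], [-0.2, 0, 0], [-0.25, 0, 0], [-0.3, 0, 0], [-0.3, 0, 0]], grip=[1, 1, 1, 1, 1, 1, 1, 1])

```text
t: 9.93
position: [0.5458, -0.0947, 0.1925]
eef_rot: [[-0.118, 0.8, 0.588], [0.993, 0.105, 0.056], [-0.017, 0.591, -0.807]]
contact_force: [8.9, -8.7, -15.3]
finger_gap: 0.18
```

```bash
python3 -c "
from h import *
im,c=wristcam();cv2.imwrite('pics/w10.png',im)
go(W((-.047,-.085,.187)),toolR())
"
```

```text
t 9.9833 tcp chest mm [-57.  -71.3 192.5] off [-0.0133  0.005   0.0108] rot [ 0.631   0.0242 -0.025 ] gap 0.18641203931780206 Fchest [  7.05  -9.39 -13.15]
```

View pics/w10.png

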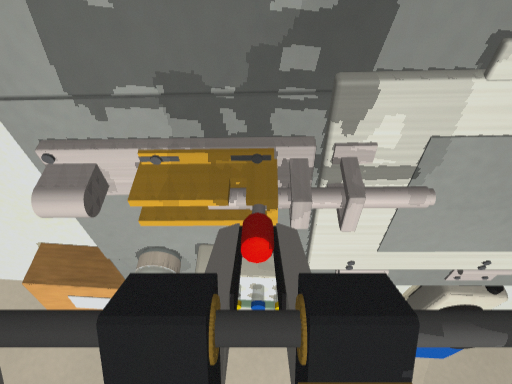

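The arm strayed: TCP y went from -84.5 to -71.3, so the stem is now near the slot's end (stem at (258,212), notch at (238,195)). I check the joints for a limit.

```bash
python3 -c "
from h import *
s=sensors.sense();print(np.round(s['q'],2),np.round(s['joint_vel'],2),np.round(s['joint_torque'],1))
"
```

```text
[ -32.1    -0.69  120.01   37.26   36.68 -154.89] [ 0.11  0.16 -0.63 -0.02  1.82  0.09] [  3.1 -29.9 -23.    2.7   0.9  -0.1]
```

The last joint ran into its range limit (-154.9°), because tilting forward in this wrist pose winds it up. I undo the tilt while still gripping and return to just over the notch.

```bash
python3 -c "
from h import *
go(W((-.055,-.0845,.187)),toolR(14))
go(W((-.052,-.0845,.187)),toolR(0))
"
```

```text
t 9.9833 tcp chest mm [-57.  -71.3 192.5] off [-0.013  -0.0014  0.0061] rot [ 0.3867  0.0268 -0.0216] gap 0.18641203931780206 Fchest [  7.05  -9.39 -13.15]
t 9.9833 tcp chest mm [-57.  -71.3 192.5] off [-0.0129  0.001   0.0078] rot [ 0.631   0.0242 -0.025 ] gap 0.18641203931780206 Fchest [  7.05  -9.39 -13.15]
```

Emit:
step_arm(offset=[[-0.001, 0, 0.001], [-0.002, 0, 0.002], [-0.003, 0, 0.003], [-0.004, 0, 0.003], [-0.005, 0, 0.004], [-0.006, 0, 0.004], [-0.006, 0, 0.004], [-0.006, 0, 0.004]], rot=[[0.05, 0.003, -0.003], [0.1, 0.006, -0.006], [0.15, 0.01, -0.01], [0.2, 0.013, -0.013], [0.25, 0.015, -0.015], [0.3, 0.02, -0.02], [0.3, 0.02, -0.02], [0.3, 0.02, -0.02]], grip=[1, 1, 1, 1, 1, 1, 1, 1])

```text
t: 10.65
position: [0.5533, -0.1001, 0.1935]
eef_rot: [[-0.15, 0.932, 0.331], [0.989, 0.145, 0.04], [-0.011, 0.333, -0.943]]
contact_force: [4.8, -8.4, -1.0]
finger_gap: 0.184
```

```bash
python3 -c "
from h import *
s=sensors.sense();print(np.round(s['q'],2))
im,c=wristcam();cv2.imwrite('pics/w11.png',im)
go(W((-.055,-.0845,.187)),toolR(14))
go(W((-.052,-.0845,.187)),toolR(0))
"
```

```text
[ -24.33    5.45  104.74   12.36   53.63 -128.99]
t 10.7 tcp chest mm [-50.6 -78.8 193.5] off [-0.0057 -0.0063  0.0047] rot [0.0954 0.0106 0.0027] gap 0.18419443756977769 Fchest [ 4.3  -8.09 -1.62]
t 10.7 tcp chest mm [-50.6 -78.8 193.5] off [-0.0057 -0.0035  0.0057] rot [0.3398 0.0109 0.0014] gap 0.18419443756977769 Fchest [ 4.3  -8.09 -1.62]
```

View pics/w11.png

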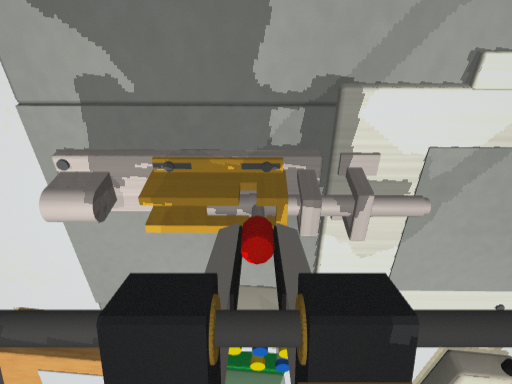

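```bash
cat >> h.py <<'E'
def handle(im,c,ax=(-.046,.154)):
    b,g,r=[im[...,i].astype(int) for i in range(3)]
    m=((r>170)&(g<60)&(b<60)).astype(np.uint8)
    N,l,st,ce=cv2.connectedComponentsWithStats(m)
    i=1+np.argmax(st[1:,4]);p=ce[i]
    e,d=ray(c,p);best=None
    for k in np.linspace(.1,.4,3001):
        q=C(e+d*k);rr=np.hypot(q[0]-ax[0],q[2]-ax[1])
        if rr<.058: 
            print("face px",st[i],p.round(1),"y",(q[1]*1e3).round(1),"angle",np.arctan2(-(q[0]-ax[0]),q[2]-ax[1]).round(3));return
    print("no",p)
E
python3 -c "
from h import *
import pickle
for n in('w6','w7','w8'):
  im,c=pickle.load(open(n+'.pkl','rb'));handle(im,c)
im,c=wristcam();handle(im,c)
cv2.imwrite('pics/w12z.png',cv2.resize(im[150:290,190:330],None,fx=4,fy=4,interpolation=cv2.INTER_NEAREST))
"
```

```text
Traceback (most recent call last):
  File "h.py", line 50, in handle
    i=1+np.argmax(st[1:,4]);p=ce[i]
        ~~~~~~~~~^^^^^^^^^^
ValueError: attempt to get argmax of an empty sequence
```

```bash
sed -i 's/m=((r>170)&(g<60)&(b<60)).astype(np.uint8)/k=(r>70)\&(g<60)\&(b<60);k[:150]=0;k[290:]=0;k[:,:190]=0;k[:,330:]=0;tt=cv2.threshold(im[...,2][k].reshape(-1,1),0,255,cv2.THRESH_OTSU)[0];m=(k\&(r>tt)).astype(np.uint8)/' h.py
python3 -c "
from h import *
import pickle
for n in('w6','w7','w8'):
  im,c=pickle.load(open(n+'.pkl','rb'));handle(im,c)
im,c=wristcam();handle(im,c)
cv2.imwrite('pics/w12z.png',cv2.resize(im[150:290,190:330],None,fx=4,fy=4,interpolation=cv2.INTER_NEAREST))
"
```

```text
face px [241 243  33  31 777] [256.5 258.1] y -97.2 angle 0.034
face px [241 243  33  31 778] [256.5 258.1] y -87.5 angle 0.033
face px [241 243  33  31 776] [256.6 258.1] y -84.9 angle 0.295
face px [241 236  32  28 677] [256.5 249.6] y -79.6 angle 0.232
```

View pics/w12z.png

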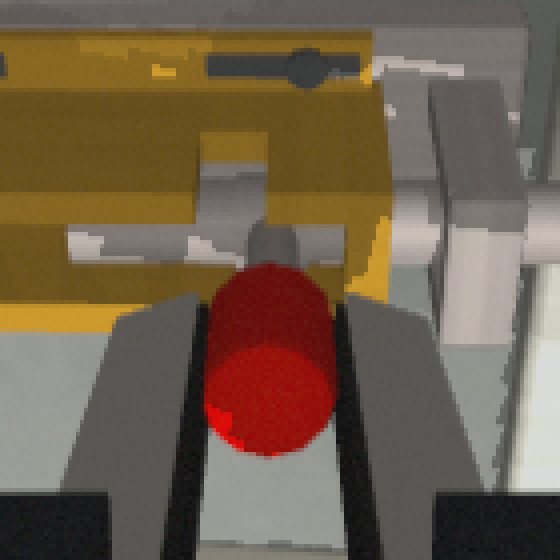

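The handle is at 0.23 rad, the stem at zoom column 275 and the notch's middle at 233, so the bolt must come back about 6.6 mm.

Emit:
step_arm(offset=[[-0.001, 0, 0], [-0.002, 0, 0], [-0.003, 0, 0], [-0.004, 0, 0], [-0.005, 0, 0], [-0.006, 0, 0], [-0.006, 0, 0], [-0.006, 0, 0]], rot=[[0, 0, 0], [0, 0, 0], [0, 0, 0], [0, 0, 0], [0, 0, 0], [0, 0, 0], [0, 0, 0], [0, 0, 0]], grip=[1, 1, 1, 1, 1, 1, 1, 1])

```text
t: 11.42
position: [0.5537, -0.1054, 0.1934]
eef_rot: [[-0.149, 0.932, 0.331], [0.989, 0.143, 0.041], [-0.009, 0.334, -0.943]]
contact_force: [6.2, -7.2, -0.7]
finger_gap: 0.181
```

```bash
python3 -c "
from h import *
im,c=wristcam();handle(im,c)
go(W((-.055,-.0845,.187)),toolR(14))
s=sensors.sense();print(np.round(s['q'],2))
cv2.imwrite('pics/w13z.png',cv2.resize(im[150:290,190:330],None,fx=4,fy=4,interpolation=cv2.INTER_NEAREST))
"
```

```text
face px [241 236  32  28 680] [256.6 249.6] y -84.9 angle 0.238
t 11.4667 tcp chest mm [-50.9 -84.1 193.4] off [-0.0004 -0.006   0.0047] rot [0.0959 0.0093 0.0015] gap 0.18125106136663982 Fchest [ 5.15 -7.2  -0.58]
[ -25.02    5.61  104.6    12.69   53.77 -129.74]
```

View pics/w13z.png

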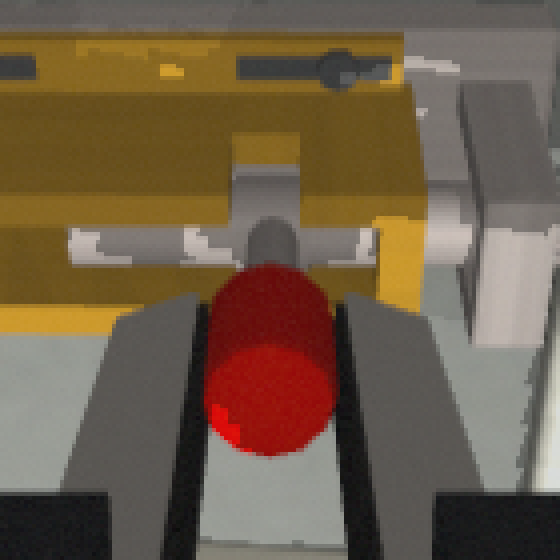

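Emit:
step_arm(offset=[[-0.0008, 0, 0], [-0.0014, 0, 0], [-0.0014, -0.0014, -0.0001], [-0.0014, -0.0028, -0.0002], [-0.0014, -0.0039, -0.0003], [-0.0014, -0.005, -0.0003], [-0.0014, -0.006, -0.0002], [-0.0014, -0.006, -0.0002]], rot=[[0, 0, 0], [0, 0, 0], [0, 0, 0], [0, 0, 0], [0, 0, 0], [0, 0, 0], [0, 0, 0], [0, 0, 0]], grip=[1, 1, 1, 1, 1, 1, 1, 1])

```text
t: 12.13
position: [0.549, -0.1077, 0.1922]
eef_rot: [[-0.148, 0.931, 0.333], [0.989, 0.143, 0.041], [-0.01, 0.336, -0.942]]
contact_force: [7.0, -5.5, -1.7]
finger_gap: 0.181
```

```bash
python3 -c "
from h import *
im,c=wristcam();handle(im,c)
go(W((-.055,-.0845,.187)),toolR(14))
s=sensors.sense();print(np.round(s['q'],2))
cv2.imwrite('pics/w14z.png',cv2.resize(im[150:290,190:330],None,fx=4,fy=4,interpolation=cv2.INTER_NEAREST))
"
```

```text
face px [241 236  32  29 703] [256.7 250.4] y -86.4 angle 0.315
t 12.1833 tcp chest mm [-55.9 -85.6 192.2] off [ 0.0011 -0.0009  0.0052] rot [0.0979 0.0096 0.001 ] gap 0.19004373348867648 Fchest [ 5.79 -6.38 -0.44]
[ -25.58    5.27  105.2    12.99   53.52 -130.47]
```

View pics/w14z.png

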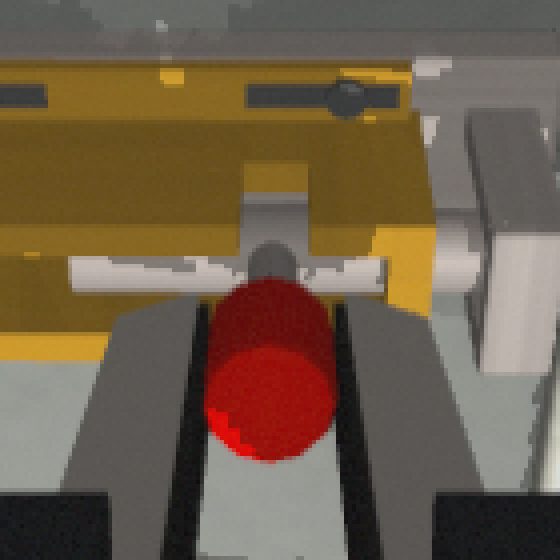

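Now centred: stem 250–300, notch 239–310. I lean further in a small step and check the force.

Emit:
step_arm(offset=[[0, -0.001, 0], [0, -0.002, 0], [0, -0.003, 0.0001], [0, -0.004, 0.0001], [0, -0.005, 0.0002], [0, -0.006, 0.0003], [0, -0.006, 0.0003], [0, -0.006, 0.0003]], rot=[[0, 0, 0], [0, 0, 0], [0, 0, 0], [0, 0, 0], [0, 0, 0], [0, 0, 0], [0, 0, 0], [0, 0, 0]], grip=[1, 1, 1, 1, 1, 1, 1, 1])

```text
t: 12.85
position: [0.5439, -0.1087, 0.1905]
eef_rot: [[-0.148, 0.931, 0.334], [0.989, 0.143, 0.04], [-0.01, 0.336, -0.942]]
contact_force: [6.2, -5.4, -0.1]
finger_gap: 0.185
```

```bash
python3 -c "
from h import *
im,c=wristcam();handle(im,c)
go(W((-.055,-.0845,.187)),toolR(14))
s=sensors.sense();print(np.round(s['q'],2))
cv2.imwrite('pics/w15z.png',cv2.resize(im[150:290,190:330],None,fx=4,fy=4,interpolation=cv2.INTER_NEAREST))
"
```

```text
face px [241 237  32  30 723] [256.6 252.1] y -86.6 angle 0.394
t 12.9 tcp chest mm [-61.1 -85.8 190.5] off [0.0014 0.0046 0.0054] rot [0.0988 0.0102 0.0012] gap 0.18367498140645627 Fchest [ 5.58 -6.44 -0.31]
[ -26.01    4.92  105.9    13.19   53.21 -131.06]
```

View pics/w15z.png

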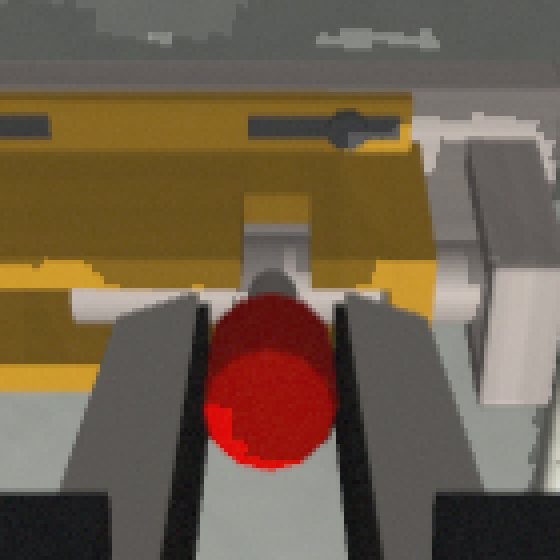

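Emit:
step_arm(offset=[[0, -0.0012, 0.0001], [0, -0.0024, 0.0002], [0, -0.0035, 0.0003], [0, -0.0047, 0.0004], [0, -0.0058, 0.0006], [0, -0.007, 0.0009], [0, -0.008, 0.0012], [0, -0.009, 0.0014]], rot=[[0, 0, 0], [0, 0, 0], [0, 0, 0], [0, 0, 0], [0, 0, 0], [0, 0, 0], [0, 0, 0], [0, 0, 0]], grip=[1, 1, 1, 1, 1, 1, 1, 1])

```text
t: 13.57
position: [0.5365, -0.1102, 0.1871]
eef_rot: [[-0.148, 0.93, 0.336], [0.989, 0.143, 0.04], [-0.011, 0.338, -0.941]]
contact_force: [5.3, -5.5, 3.7]
finger_gap: 0.182
```

```bash
python3 -c "
from h import *
im,c=wristcam();handle(im,c)
go(W((-.055,-.0845,.187)),toolR(14))
s=sensors.sense();print(np.round(s['q'],2))
cv2.imwrite('pics/w16z.png',cv2.resize(im[150:290,190:330],None,fx=4,fy=4,interpolation=cv2.INTER_NEAREST))
"
```

```text
face px [241 239  32  31 760] [256.7 254.2] y -87.0 angle 0.516
t 13.6167 tcp chest mm [-68.9 -86.1 186.9] off [0.0017 0.0131 0.0046] rot [0.0999 0.0112 0.0014] gap 0.18404844633964867 Fchest [ 3.68 -6.58  2.37]
[ -26.64    4.45  107.01   13.51   52.64 -131.98]
```

View pics/w16z.png

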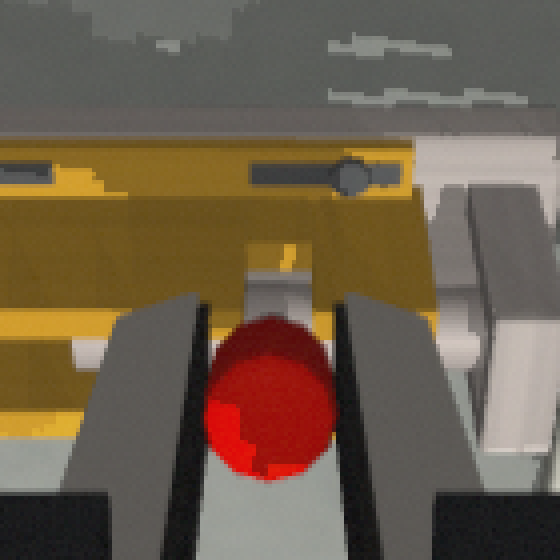

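The handle is at about 0.52 rad, beyond the 0.3–0.4 edge stop, so it is inside the notch. I continue along the arc.

Emit:
step_arm(offset=[[0, -0.0025, 0.0005], [0, -0.005, 0.0012], [0, -0.008, 0.0021], [0, -0.01, 0.003], [0, -0.012, 0.0038], [0, -0.0145, 0.005], [0, -0.017, 0.0066], [0, -0.0195, 0.0085]], rot=[[0, 0, 0], [0, 0, 0], [0, 0, 0], [0, 0, 0], [0, 0, 0], [0, 0, 0], [0, 0, 0], [0, 0, 0]], grip=[1, 1, 1, 1, 1, 1, 1, 1])

```text
t: 14.28
position: [0.5193, -0.113, 0.1723]
eef_rot: [[-0.149, 0.931, 0.332], [0.989, 0.145, 0.039], [-0.012, 0.334, -0.942]]
contact_force: [-0.1, -8.0, 7.6]
finger_gap: 0.18
```

```bash
python3 -c "
from h import *
im,c=wristcam();handle(im,c)
go(W((-.055,-.0845,.187)),toolR(14))
s=sensors.sense();print(np.round(s['q'],2))
cv2.imwrite('pics/w17.png',im)
"
```

```text
face px [242 250  26  28 261] [250.8 265.9] y -90.1 angle 0.812
t 14.3333 tcp chest mm [-86.8 -86.3 171.4] off [ 0.0017  0.0351 -0.0041] rot [0.0954 0.0116 0.0026] gap 0.18057079267765466 Fchest [-1.09 -8.17  3.99]
[ -27.97    3.94  109.93   14.16   50.78 -134.16]
```

View pics/w17.png

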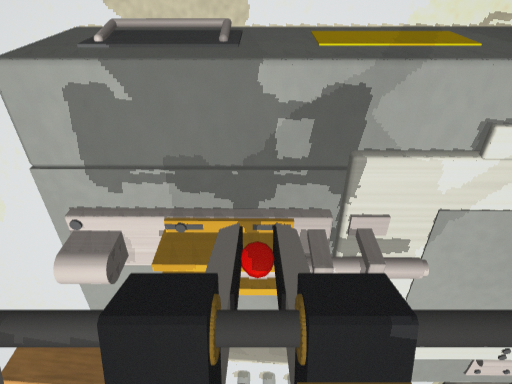

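Emit:
step_arm(offset=[[0, -0.0024, 0.0022], [0, -0.0048, 0.0048], [0, -0.0062, 0.0065], [0, -0.0076, 0.0083], [0, -0.0088, 0.0102], [0, -0.0099, 0.012], [0, -0.0109, 0.014], [0, -0.0119, 0.016]], rot=[[0, 0, 0], [0, 0, 0], [0, 0, 0], [0, 0, 0], [0, 0, 0], [0, 0, 0], [0, 0, 0], [0, 0, 0]], grip=[1, 1, 1, 1, 1, 1, 1, 1])

```text
t: 15.0
position: [0.5107, -0.114, 0.1514]
eef_rot: [[-0.15, 0.933, 0.327], [0.989, 0.146, 0.039], [-0.011, 0.329, -0.944]]
contact_force: [-5.2, -9.7, 5.7]
finger_gap: 0.178
```

```bash
python3 -c "
from h import *
im,c=wristcam()
go(W((-.055,-.0845,.187)),toolR(14))
s=sensors.sense();print(np.round(s['q'],2))
cv2.imwrite('pics/w18.png',im)
d=vision.read_camera('scene')['image'];cv2.imwrite('pics/s18.png',cv2.resize(d[150:280,170:330],None,fx=4,fy=4,interpolation=cv2.INTER_CUBIC))
"
```

```text
t 15.05 tcp chest mm [-94.8 -85.9 150.9] off [ 0.001   0.0494 -0.021 ] rot [0.0906 0.0103 0.0035] gap 0.17275492977798473 Fchest [-4.87 -9.76  3.06]
[ -28.51    4.6   112.39   14.81   48.13 -135.74]
```

View pics/w18.png

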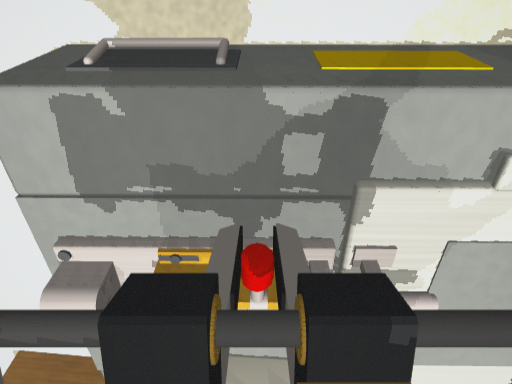

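View pics/s18.png

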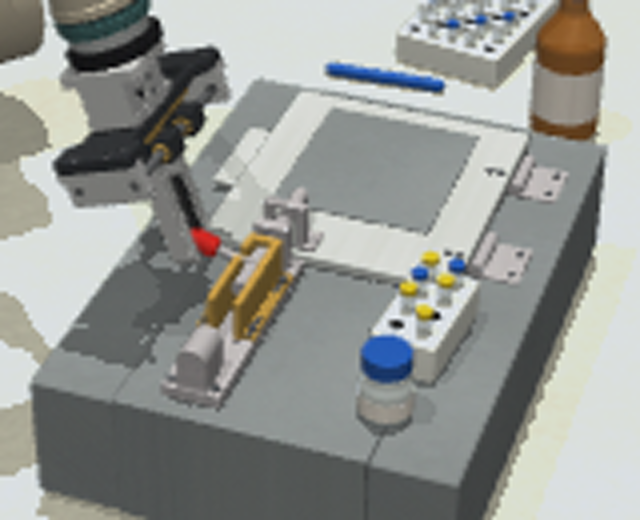

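The handle is nearly level, with the knob at (257,262) and the stem pointing back to the guide. I press a bit further while watching the vertical force.

Emit:
step_arm(offset=[[0, -0.0002, 0.0005], [0, -0.0003, 0.001], [0, -0.0005, 0.0015], [0, -0.0007, 0.002], [0, -0.0008, 0.0025], [0, -0.001, 0.003], [0, -0.001, 0.003], [0, -0.001, 0.003]], rot=[[0, 0, 0], [0, 0, 0], [0, 0, 0], [0, 0, 0], [0, 0, 0], [0, 0, 0], [0, 0, 0], [0, 0, 0]], grip=[1, 1, 1, 1, 1, 1, 1, 1])

```text
t: 15.77
position: [0.5103, -0.1137, 0.1478]
eef_rot: [[-0.151, 0.933, 0.326], [0.989, 0.146, 0.039], [-0.011, 0.328, -0.945]]
contact_force: [-5.1, -10.1, 4.7]
finger_gap: 0.179
```

```bash
python3 -c "
from h import *
go(W((-.055,-.0845,.187)),toolR(14))
"
```

```text
t 15.7667 tcp chest mm [-95.  -85.8 147.8] off [ 0.0008  0.0507 -0.0239] rot [0.0898 0.01   0.0037] gap 0.17918604156684242 Fchest [-6.55 -9.25  4.66]
```

Emit:
step_arm(offset=[[0, 0, 0.0005], [0, -0.0001, 0.001], [0, -0.0002, 0.0015], [0, -0.0003, 0.002], [0, -0.0004, 0.0025], [0, -0.0005, 0.003], [0, -0.0005, 0.003], [0, -0.0005, 0.003]], rot=[[0, 0, 0], [0, 0, 0], [0, 0, 0], [0, 0, 0], [0, 0, 0], [0, 0, 0], [0, 0, 0], [0, 0, 0]], grip=[1, 1, 1, 1, 1, 1, 1, 1])

```text
t: 16.43
position: [0.5103, -0.1135, 0.1445]
eef_rot: [[-0.151, 0.934, 0.325], [0.989, 0.146, 0.04], [-0.01, 0.327, -0.945]]
contact_force: [-6.8, -10.2, 4.8]
finger_gap: 0.182
```

```bash
python3 -c "
from h import *
go(W((-.055,-.0845,.187)),toolR(14))
im,c=wristcam()
cv2.imwrite('pics/w20.png',im)
d=vision.read_camera('scene')['image'];cv2.imwrite('pics/s20.png',cv2.resize(d[190:260,190:270],None,fx=8,fy=8,interpolation=cv2.INTER_CUBIC))
"
```

```text
t 16.4333 tcp chest mm [-95.  -85.5 144.5] off [ 0.0006  0.0517 -0.0271] rot [0.0888 0.0095 0.0039] gap 0.18193619074261122 Fchest [-8.31 -9.11  4.84]
```

View pics/w20.png

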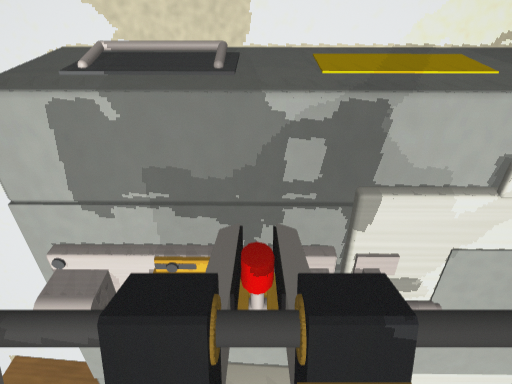

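View pics/s20.png

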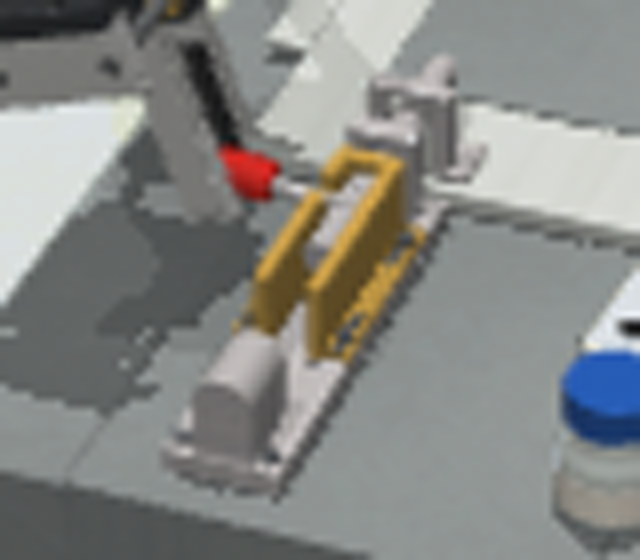

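```bash
python3 -c "
from h import *
im=vision.read_camera('scene')['image']
b,g,r=[im[...,i].astype(int) for i in range(3)]
m=((r>90)&(g<60)&(b<60)).astype(np.uint8);N,l,st,ce=cv2.connectedComponentsWithStats(m)
for i in range(1,N):
  if 205<ce[i][0]<250 and 190<ce[i][1]<260: print(st[i],ce[i])
for a in(.9,1.1,1.2,1.3,1.4,1.5,1.57): print(a,[proj('scene',W((-.045-rr*np.sin(a),-.0865,.154+rr*np.cos(a)))).round(1) for rr in(.032,.045,.058)])
"
```

```text
[218 208   7   7  32] [220.8125 211.25  ]
0.9 [array([226.1, 209.1]), array([223.1, 206.3]), array([220. , 203.6])]
1.1 [array([225.1, 210.3]), array([221.7, 208. ]), array([218.2, 205.7])]
1.2 [array([224.7, 210.9]), array([221.2, 208.9]), array([217.6, 207. ])]
1.3 [array([224.5, 211.6]), array([220.8, 209.9]), array([217.1, 208.3])]
1.4 [array([224.3, 212.4]), array([220.5, 211. ]), array([216.8, 209.6])]
1.5 [array([224.2, 213.2]), array([220.4, 212.1]), array([216.6, 211.1])]
1.57 [array([224.2, 213.7]), array([220.4, 212.9]), array([216.6, 212.1])]
```

Emit:
step_arm(offset=[[0, 0.0003, 0.0007], [0, 0.0003, 0.0014], [0, 0.0003, 0.0021], [0, 0.0003, 0.0028], [0, 0.0002, 0.0035], [0, 0.0001, 0.0042], [0, 0, 0.005], [0, 0, 0.005]], rot=[[0, 0, 0], [0, 0, 0], [0, 0, 0], [0, 0, 0], [0, 0, 0], [0, 0, 0], [0, 0, 0], [0, 0, 0]], grip=[1, 1, 1, 1, 1, 1, 1, 1])

```text
t: 17.25
position: [0.5111, -0.113, 0.1392]
eef_rot: [[-0.151, 0.934, 0.323], [0.988, 0.146, 0.04], [-0.009, 0.325, -0.946]]
contact_force: [-6.7, -9.7, 3.0]
finger_gap: 0.181
```

```bash
cat > kn.py <<'E'
from h import *
im=vision.read_camera('scene')['image']
b,g,r=[im[...,i].astype(int) for i in range(3)]
m=((r>90)&(g<60)&(b<60)).astype(np.uint8);N,l,st,ce=cv2.connectedComponentsWithStats(m)
for i in range(1,N):
  if 205<ce[i][0]<250 and 190<ce[i][1]<260: print(st[i],ce[i])
E
python3 -c "
from h import *
go(W((-.055,-.0845,.187)),toolR(14))
"; python3 kn.py
```

```text
t 17.25 tcp chest mm [-94.1 -85.1 139.2] off [ 0.0001  0.0525 -0.0325] rot [0.0872 0.0086 0.0041] gap 0.18108843839984715 Fchest [-8.08 -8.61  2.95]
[218 209   7   7  30] [221.06666667 212.26666667]
```

Emit:
step_arm(offset=[[0, 0, 0.0007], [0, 0, 0.0014], [0, 0, 0.002], [0, 0, 0.0025], [0, 0, 0.003], [-0.001, 0, 0.003], [-0.002, 0, 0.003], [-0.003, 0, 0.003]], rot=[[0, 0, 0], [0, 0, 0], [0, 0, 0], [0, 0, 0], [0, 0, 0], [0, 0, 0], [0, 0, 0], [0, 0, 0]], grip=[1, 1, 1, 1, 1, 1, 1, 1])

```text
t: 17.97
position: [0.5122, -0.1145, 0.1361]
eef_rot: [[-0.152, 0.934, 0.322], [0.988, 0.146, 0.043], [-0.007, 0.325, -0.946]]
contact_force: [-6.0, -7.7, 4.0]
finger_gap: 0.179
```

```bash
python3 -c "
from h import *
go(W((-.055,-.0845,.187)),toolR(14))
"; python3 kn.py
```

```text
t 17.9667 tcp chest mm [-93.3 -86.8 136.1] off [ 0.0019  0.0528 -0.0357] rot [0.0867 0.0059 0.0036] gap 0.17947476267233087 Fchest [-7.08 -6.68  4.01]
[218 211   7   6  29] [221.06896552 213.31034483]
```

The knob sits at scene row 213.3; I predicted 212.9 for level. I ease the bolt back onto the notch wall, then open.

Emit:
step_arm(offset=[[-0.0005, 0, 0], [-0.001, 0, 0], [-0.0015, 0, 0], [-0.002, 0, 0], [-0.0025, 0, 0], [-0.003, 0, 0], [-0.003, 0, 0], [-0.003, 0, 0]], rot=[[0, 0, 0], [0, 0, 0], [0, 0, 0], [0, 0, 0], [0, 0, 0], [0, 0, 0], [0, 0, 0], [0, 0, 0]], grip=[1, 1, 1, 1, 1, 1, 1, 1])

```text
t: 18.68
position: [0.5121, -0.115, 0.1358]
eef_rot: [[-0.151, 0.935, 0.321], [0.988, 0.144, 0.048], [-0.002, 0.325, -0.946]]
contact_force: [-4.8, -0.8, 3.6]
finger_gap: 0.184
```

```bash
python3 -c "
from h import *
go(W((-.055,-.0845,.187)),toolR(14))
"; python3 kn.py
```

```text
t 18.6833 tcp chest mm [-93.4 -87.3 135.8] off [ 0.0026  0.053  -0.036 ] rot [0.0863 0.001  0.002 ] gap 0.18380969992736773 Fchest [-4.85 -0.09  3.58]
[218 211   7   6  29] [220.89655172 213.20689655]
```

Emit:
step_arm(offset=[[0, 0, 0], [0, 0, 0], [0, 0, 0], [0, 0, 0], [0, 0, 0], [0, 0, 0], [0, 0, -0.01], [0, 0, -0.03]], rot=[[0, 0, 0], [0, 0, 0], [0, 0, 0], [0, 0, 0], [0, 0, 0], [0, 0, 0], [0, 0, 0], [0, 0, 0]], grip=[0.5, 0.3, 0.15, 0.15, 0.15, 0.15, 0.15, 0.15])

```text
t: 19.4
position: [0.5024, -0.1157, 0.1619]
eef_rot: [[-0.151, 0.936, 0.318], [0.989, 0.142, 0.051], [0.002, 0.322, -0.947]]
contact_force: [0.4, 0.6, 0.2]
finger_gap: 0.426
```

Emit:
step_arm(offset=[[0, 0, -0.03], [0, 0, -0.06], [0, 0, -0.09], [0, 0, -0.1], [0, 0, -0.1], [0, 0, -0.1], [0, 0, -0.1], [0, 0, -0.1]], rot=[[0, 0, 0], [0, 0, 0], [0, 0, 0], [0.1, 0, 0], [0.2, 0, 0], [0.3, 0, 0], [0.33, 0, 0], [0.33, 0, 0]], grip=[0.15, 0.15, 0.15, 0.15, 0.15, 0.15, 0.15, 0.15])

```text
t: 20.07
position: [0.4736, -0.1211, 0.2579]
eef_rot: [[-0.152, 0.988, 0.002], [0.988, 0.152, -0.0], [-0.001, 0.002, -1.0]]
contact_force: [0.6, -0.8, -0.1]
finger_gap: 0.426
```

```bash
python3 -c "
from h import *
im,c=wristcam();cv2.imwrite('pics/w21.png',im)
go(W((-.055,-.0845,.187)),toolR(14))
b,g,r=[im[...,i].astype(int) for i in range(3)]
m=((r>80)&(g<60)&(b<60)).astype(np.uint8);N,l,st,ce=cv2.connectedComponentsWithStats(m)
for i in range(1,N):
  if st[i,4]>40: print(st[i],ce[i].round(1))
for a in(1.3,1.4,1.5,1.57):print(a,[proj(c,W((-.045-rr*np.sin(a),-.087,.154+rr*np.cos(a)))).round(1) for rr in(.032,.045,.058)])
d=vision.read_camera('scene')['image'];cv2.imwrite('pics/s21.png',cv2.resize(d[150:280,170:330],None,fx=5,fy=4.5,interpolation=cv2.INTER_CUBIC))
"; python3 kn.py
```

```text
t 20.1167 tcp chest mm [-133.6  -87.3  257.7] off [0.0026 0.0785 0.0709] rot [-2.424e-01  1.000e-04  2.100e-03] gap 0.42623663076449314 Fchest [ 0.29 -0.16  0.03]
[248 222  20  33 598] [257.6 238.5]
1.3 [array([258.5, 258.1]), array([258.5, 246.4]), array([258.6, 234.1])]
1.4 [array([258.5, 255.8]), array([258.5, 243.3]), array([258.6, 230.2])]
1.5 [array([258.5, 253.9]), array([258.5, 240.7]), array([258.6, 227.1])]
1.57 [array([258.5, 252.7]), array([258.5, 239.1]), array([258.5, 225.3])]
[216 211   8   6  41] [219.6097561  213.34146341]
```

View pics/w21.png

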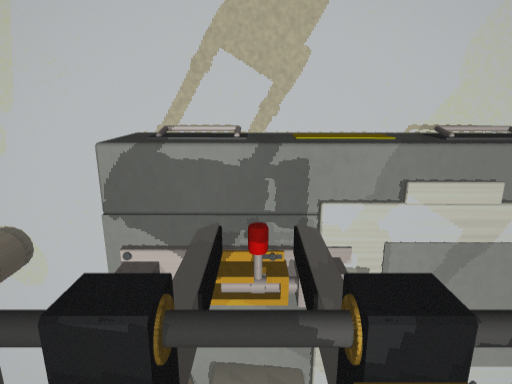

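View pics/s21.png

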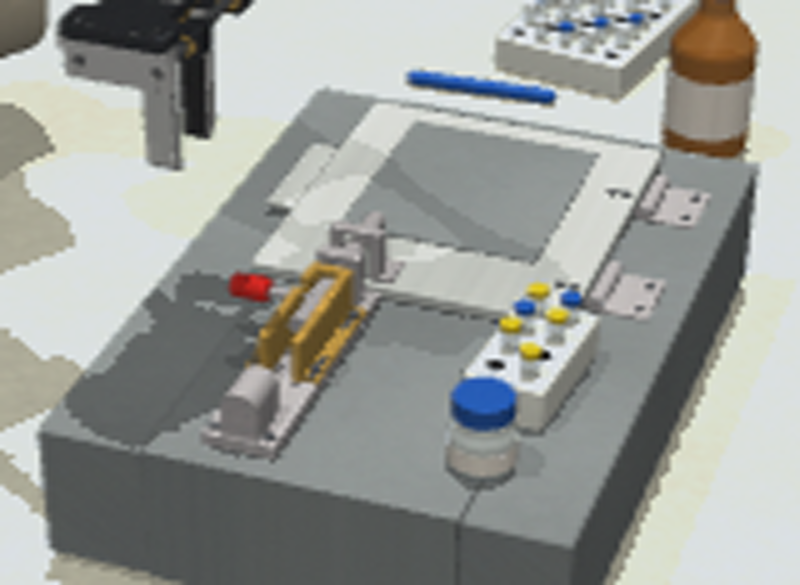

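Free of the robot, the handle lies level in its notch: the knob's centre is at wrist row 238.5 (239.1 predicted for level) and scene row 213.3. The bolt goes through the keep, the hatch is shut and the gripper is clear, so I hand the job in.

```bash
python3 -c "
from bench import job
print(job.sign_off())"
```

```text
the job is handed in; nothing more can be done
None
```

The hatch is shut, the bolt is shot through the keep, and the handle is down in its notch, staying there with the gripper off it. I handed the job in at about 20 s; no verdict was reported.

**What I did:**
- I pushed the hatch down along its arc at about 0.7 rad/s. The push read 5 N on the way and about 35 N at the moment it seated.
- I gripped the knob and slid the bolt through the keep. I found the notch mainly by sight in the wrist camera, and leaned the handle only to confirm it.
- I turned the handle down, eased the bolt back onto the notch wall and let go.

**What went wrong:** on the first turn I tilted the tool and the last joint reached its range limit (-154.9°). The arm then dragged the knob about 13 mm along the slot, almost to its end, with a measured wrist force of about 20 N. I backed out while still gripping, lined up again with the notch and finished without turning the tool. I could not measure the force between the handle and the guide during that drag.

**Last checks, with the robot clear:**
- **Handle:** both cameras put it at about 1.5 to 1.57 rad. The knob was at wrist row 238.5 against 239.1 predicted for level, and scene row 213.3 against 212.9.
- **Hatch and bolt:** the scene picture shows the hatch flat and the bolt through the keep.
- **Contact:** the force reading was under 1 N.
- **Bystanders:** the jar, small rack, amber bottle, marker and large rack looked undisturbed in the last picture, judged by eye. I did not measure them, and the beaker and spray were not in that view.

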